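Pack the salvaged parts into the kit case and lock its lid

ROBOT

A 6-joint arm with a two-finger parallel gripper is mounted at the origin on the work surface. World frame = base frame: x ahead of the robot, y to its left, z up, the work surface at z = 0. Lengths are in mm, angles in rad, forces in N, time in s.
With the tool pointing down it reaches from about 275 to 975 mm from the base axis. Payload 8.4 kg.
Tool frame: the origin (TCP) lies midway between the tips of the shut fingers; the grasp point (between the pads) lies 19 mm behind it; z points along the fingers, y is the line along which they close (so a half turn about z gives the same grasp; the last joint's range is limited). The gripper opens to 92 mm and grips with 3 to 60 N. Pads are 20 mm wide; open, the fingers measure 128 mm over their backs; the gripper's body (75 mm by 189 mm) begins 69 mm behind the grasp point.
Start: joints at [-1.193, 0.353, 1.633, -0, 1.155, -0.002], TCP at [231.708, -580.465, 214.583] pointing down, gripper open.
Joint ranges: [-2.63, 2.63], [-0.92, 2.1], [0.06, 2.66], [-1.3, 4.44], [0, 2.69], [-3.02, 3.02]. Speed limits (rad/s): [2.22, 2.22, 2.79, 3.14, 3.14, 3.14].

INTERFACE

Orientations are given as a 3x3 rotation matrix whose columns are the frame's x, y, z axes.
In Python, from rig import ctrl gives the robot as it stands.
- The arm moves only by the tool move_arm, never from a script. Its arguments are lists of equal length, an entry for each row: "dp": the shift along the tool's x, y, z in m, a list of three; "twist": the turn about the tool's z in degrees. A call has 1 to 8 rows; each row is the pose to reach, as a shift and turn from the pose commanded when the call began, along the tool's axes at that moment; what a row does not reach only later rows make up. A row lasts 1/12 s, in which the tool goes at most 41.7 mm and 7.16 degrees, less where a joint would pass 70% of its speed; a pose out of reach is approached as far as the arm can. A call with a gripper value outside its range is refused whole. "fingers" is the opening, from -1 (shut) to 1 (fully open), set as the call begins (left out, the last holds). The fingers move at their own pace and stop on an object; "grip_force" is the grip in N (left out, the last holds). Time passes only in rows, so rows that repeat a pose let the fingers close. It gives the time, the measured TCP pose, the force, the opening and the grip force at its end, in the units of the state.
- ctrl.sense(): the state, without advancing time (a new reading comes with each control period).
- ctrl.capture(name): name is "scene" or "top" or "wrist"; returns (picture, depth): 400x640x3 uint8, red, green, blue; 400x640 float32, mm along the optical axis (not along the pixel's ray), 0 where there is no reading.
- ctrl.camera_info(name): a dict with "fx", "fy", "cx", "cy" (pixels), "dist_coeffs" ([k1, k2, p1, p2, k3] as OpenCV has them; the pictures are not rectified), "rvec" (rotation vector, rad) and "tvec" (3), from world to camera coordinates, as OpenCV has them; the wrist camera has in their place "tool_from_camera" (4x4, takes a point from camera to tool coordinates, whose origin is the TCP and whose axes are the flange's). Camera axes: x right, y down, z forward; pixel columns grow to the right and rows downward; lengths in mm; the calibration is good to about 2 mm. A picture is of the moment at which its call begins: read the wrist's pose just before it. camera_info takes no time and is no camera call.
- ctrl.hand_in(): hands the job in; it is judged then, once.
The state is a dict: "time": time; "joints": joint angles; "qvel": joint speeds; "effort": joint torques, N m; "eef_pos": TCP position; "orientation": TCP orientation; "wrist_force": force on the tool from outside, world axes, zero at the start; "moment": the same for the moment, N m; "finger_gap": finger opening in mm; "finger_force": force on a finger pad.
Only numpy, scipy, OpenCV 4.12 (cv2) and the standard library are available. Lean on these libraries where they do the work, as an engineer would, in place of code of your own. Each camera call takes 0.05 s, during which the arm holds its last target. There are 200 camera calls.

TASK

Pack all the salvaged parts lying on the bench (power bricks, gear motor, tins and transformer, whichever are there) into the grey case so that the lid can shut over them. When everything is in, shut the lid fully, and only then turn both turnbuttons square across its edge so that it is secured. Leave the other things on the bench (mug, mouse, tape roll, wooden bracket, glue bottle, marker) where they are.

Things in the scene. Friction and masses are not known exactly. Their poses are not given: they have to be found in the camera images.
- case: grey open parts case fixed to the table, outside 276 x 186 mm (x, y) and 66 mm high, walls and floor 8 mm, so inside 260 x 170 x 58 mm deep; origin at the centre of its underside, x along its length, y from the front wall (-y, with the turnbuttons) to the hinge wall (+y), z up
- lid (a joint): plywood lid, 276 x 186 x 8 mm, hinged along the top of the case's +y wall, with a finger tab 50 mm wide that sticks out 21 mm from the middle of its free edge. Joint in rad: 0 = shut flat on the rim (lid top 74 mm above the table), 1.57 = standing upright, 1.9 = leaning back at its stop; friction holds it at any angle, a few newtons at the free edge move it
- lid_hinge (a point): middle of the lid's hinge line: case frame (0, 93, 66) mm; the lid's underside and this line lie in one plane
- lid_tab (a point): point on the lid's finger tab, on its outer (upper when shut) face, 200 mm from the hinge line
- button_l (a joint): turnbutton, a dark steel bar 90 x 18 x 16 mm that spins about a vertical screw through its middle, outside the front wall at case frame x = -75, y = -112 mm (-x end); underside 76, top 92 mm above the table. Joint in rad: 0 = along the front edge, clear of the lid; turns anticlockwise seen from above; 1.57 = square across the lid's edge, 26 mm over it. Stops at -0.3 and 1.6; friction holds it
- button_r (a joint): turnbutton, a dark steel bar 90 x 18 x 16 mm that spins about a vertical screw through its middle, outside the front wall at case frame x = 75, y = -112 mm (+x end); underside 76, top 92 mm above the table. Joint in rad: 0 = along the front edge, clear of the lid; turns anticlockwise seen from above; 1.57 = square across the lid's edge, 26 mm over it. Stops at -0.3 and 1.6; friction holds it
- button_l_pivot (a point): top of the -x turnbutton's bar, on its pivot axis
- button_r_pivot (a point): top of the +x turnbutton's bar, on its pivot axis
- brick_a: black power-supply brick, a rounded block 104 x 48 x 36 mm (x, y, z), 0.24 kg, to be packed; origin at the centre of its underside, x along its length, z up
- brick_b: black power-supply brick, a rounded block 104 x 48 x 36 mm (x, y, z), 0.24 kg, to be packed; origin at the centre of its underside, x along its length, z up
- motor: salvaged gear motor lying on its side, to be packed, 0.34 kg: 104 mm long in all, a round steel can (diameter 40 mm, from x = -16 to 42 mm, axis 22 mm up) between a grey gearbox block (46 wide x 44 high, x = -52 to -16 mm) and a black end plate (44 x 44, x = 42 to 52 mm); origin at the centre of its underside, x along its length, z up
- tin_a: closed round metal tin, diameter 48 mm, 50 mm high, standing upright, 0.18 kg, to be packed; origin at the centre of its underside, z up its axis
- tin_b: closed round metal tin, diameter 48 mm, 50 mm high, standing upright, 0.18 kg, to be packed; origin at the centre of its underside, z up its axis
- transformer: steel transformer block with a copper band, 54 x 46 x 46 mm (x, y, z), 0.36 kg, to be packed; origin at the centre of its underside, z up
- mug: terracotta mug, radius 40, 78 mm high; not part of the job; origin at the centre of its underside
- mouse: white computer mouse, a rounded slab 100 x 58 x 30 mm; not part of the job; origin at the centre of its underside
- tape: flat cardboard ring (tape roll), outer diameter 96, 24 mm high; not part of the job; origin at the centre of its underside
- bracket: L-shaped wooden bracket, 100 x 50 mm, 92 mm high; not part of the job; origin at the centre of its underside
- glue: white glue bottle, diameter 56, 130 mm high; not part of the job; origin at the centre of its underside
- pen: blue marker, 130 mm long, 12 mm thick; not part of the job; origin at the centre of its underside

How it is judged (in metres and radians):
On the way, in this order (a step that is already met when the one before it is completed fails the run):
1. every part on the bench is in the case, the lid still open (x of brick_a in the frame of case between -0.13 and 0.13 m and y of brick_a in the frame of case between -0.085 and 0.085 m and z of brick_a in the frame of case between 0 and 0.062 m and x of brick_b in the frame of case between -0.13 and 0.13 m and y of brick_b in the frame of case between -0.085 and 0.085 m and z of brick_b in the frame of case between 0 and 0.062 m and x of motor in the frame of case between -0.13 and 0.13 m and y of motor in the frame of case between -0.085 and 0.085 m and z of motor in the frame of case between 0 and 0.062 m and x of tin_a in the frame of case between -0.13 and 0.13 m and y of tin_a in the frame of case between -0.085 and 0.085 m and z of tin_a in the frame of case between 0 and 0.062 m and x of tin_b in the frame of case between -0.13 and 0.13 m and y of tin_b in the frame of case between -0.085 and 0.085 m and z of tin_b in the frame of case between 0 and 0.062 m and x of transformer in the frame of case between -0.13 and 0.13 m and y of transformer in the frame of case between -0.085 and 0.085 m and z of transformer in the frame of case between 0 and 0.062 m and value of joint lid above 0.5 rad), for 0.2 s.
2. the lid is shut over the parts (x of brick_a in the frame of case between -0.13 and 0.13 m and y of brick_a in the frame of case between -0.085 and 0.085 m and z of brick_a in the frame of case between 0 and 0.062 m and x of brick_b in the frame of case between -0.13 and 0.13 m and y of brick_b in the frame of case between -0.085 and 0.085 m and z of brick_b in the frame of case between 0 and 0.062 m and x of motor in the frame of case between -0.13 and 0.13 m and y of motor in the frame of case between -0.085 and 0.085 m and z of motor in the frame of case between 0 and 0.062 m and x of tin_a in the frame of case between -0.13 and 0.13 m and y of tin_a in the frame of case between -0.085 and 0.085 m and z of tin_a in the frame of case between 0 and 0.062 m and x of tin_b in the frame of case between -0.13 and 0.13 m and y of tin_b in the frame of case between -0.085 and 0.085 m and z of tin_b in the frame of case between 0 and 0.062 m and x of transformer in the frame of case between -0.13 and 0.13 m and y of transformer in the frame of case between -0.085 and 0.085 m and z of transformer in the frame of case between 0 and 0.062 m and value of joint lid below 0.06 rad), for 0.2 s.
3. both turnbuttons are turned across the lid (all of step 2 and value of joint each of button_l, button_r above 1.35 rad), for 0.2 s.
At the end, for the whole second after the job is handed in: every part present lies at rest inside the case (its origin within the inner walls and no higher than 62 mm above the case's underside), the lid is shut to within 0.06 rad and both turnbuttons are turned beyond 1.35 rad (all of step 3 and linear speed of each of brick_a, brick_b, motor, tin_a, tin_b, transformer below 0.03 m/s); the robot touches nothing.
It fails at once if a turnbutton is turned across (beyond 0.7 rad) while the lid is still open (over 0.15 rad) (value of joint lid above 0.15 rad and value of joint any of button_l, button_r above 0.7 rad).
It fails at once if another thing on the bench is shifted by more than 5 cm (distance of any of mug, mouse, tape, bracket, glue, pen from where it was at the start of the episode above 0.05 m).
Of brick_a, brick_b, motor, tin_a, tin_b, transformer only 4 to 6 are there at a start; the rules pass over those that are not, and their reading is None.
At some moment in a run one of brick_a, brick_b, motor, tin_a, tin_b, transformer may be knocked a few centimetres aside while the robot is not near it.
It also fails if it takes over 210 s, if anything falls off the work surface, if the arm or the gripper's body presses on something with over 40 N, if the wrist force passes 120 N, or if a joint passes its speed limit or range.

## Working session

There is one attempt and no reset: what is moved stays moved. The work goes in short steps, Python scripts to look and compute and a tool call to move; the robot and the scene stay as the last step left them, time stands still between calls to the robot, and variables do not carry over. Pictures are saved under pics/ and viewed, at most 14 in all, crops included, and the job is handed in when it is done.

Besides the shell and the picture viewer there is one more tool, called after ">>>" by a JSON object that holds its "name" and its "arguments", one argument or row to a line. move_arm: Moves the arm, as the interface text tells. Its arguments: {"type":"object","properties":{"dp":{"type":"array"},"twist":{"type":"array"},"fingers":{"type":"number"},"grip_force":{"type":"number"}},"required":["dp","twist"]}

```bash
mkdir -p pics
cat > h.py <<'E'
import numpy as np, cv2
from rig import ctrl
def shot(n,fn=None):
    s=ctrl.sense(); p,d=ctrl.capture(n); np.savez(f'{n}.npz',p=p,d=d,pos=s['eef_pos'],R=s['orientation'])
    if fn: cv2.imwrite(f'pics/{fn}.png',p[:,:,::-1])
    return p,d,s
def cloud(n,d,s=None):
    c=ctrl.camera_info(n); K=np.array([[c['fx'],0,c['cx']],[0,c['fy'],c['cy']],[0,0,1]])
    v,u=np.mgrid[0:400,0:640]; q=np.stack([u,v],-1).reshape(-1,1,2).astype(np.float64)
    r=cv2.undistortPoints(q,K,np.array(c['dist_coeffs'],float)).reshape(400,640,2)
    P=np.dstack([r,np.ones((400,640))])*d[...,None]
    if n=='wrist':
        T=np.array(c['tool_from_camera']); P=P@T[:3,:3].T+T[:3,3]
        return P@np.array(s['orientation']).T+np.array(s['eef_pos'])
    R=cv2.Rodrigues(np.array(c['rvec'],float))[0]
    return (P-np.array(c['tvec'],float).ravel())@R
E
python3 - <<'E'
from h import *
for n in('scene','top'): 
    p,d,s=shot(n,n+'0')
    P=cloud(n,d); print(n,ctrl.camera_info(n), d.min(),d.max()); 
    for px in [(320,200),(100,200),(540,300)]: print(px,P[px[1],px[0]].round())
print(s)
E
```

```text
scene {'fx': 395.87814690505064, 'fy': 395.87814690505064, 'cx': 323.80398698450574, 'cy': 194.52613024980838, 'dist_coeffs': array([0.00147929, 0.        , 0.        , 0.        , 0.        ]), 'rvec': array([ 1.73755346,  1.42547558, -0.78075321]), 'tvec': array([ -53.20180687, -191.50032238, 1652.78320085])} 0.0 3120.8306
(320, 200) [391. -37.  -0.]
(100, 200) [ 250. -756.    2.]
(540, 300) [924. 402.  -1.]
top {'fx': 519.1098492603028, 'fy': 519.1098492603028, 'cx': 323.8317143471102, 'cy': 204.5832130165605, 'dist_coeffs': array([0.03920355, 0.        , 0.        , 0.        , 0.        ]), 'rvec': array([ 2.1756194 , -2.15673522,  0.11502743]), 'tvec': array([ -30.02510736,  511.13333152, 1611.01959382])} 0.0 2560.9548
(320, 200) [529. -13.   4.]
(100, 200) [522. 687.   4.]
(540, 300) [ 248. -542.  394.]
{'time': 0.05, 'joints': array([-1.19342723e+00,  3.53587297e-01,  1.63411598e+00, -5.95513299e-06,
        1.15519169e+00, -2.38058079e-03]), 'qvel': array([ 0.00119286,  0.00021092, -0.00276062, -0.0008027 ,  0.00141836,
        0.00101039]), 'effort': array([-8.57090308e-04, -5.95444322e+01, -3.35273659e+01,  7.00933090e-02,
        1.82379980e-02,  4.08844265e-07]), 'eef_pos': array([ 231.51243195, -580.02303338,  213.90946295]), 'orientation': array([[ 9.28756563e-01,  3.70689912e-01, -4.84934717e-04],
       [ 3.70690229e-01, -9.28755777e-01,  1.20866827e-03],
       [-2.34478442e-06, -1.30231915e-03, -9.99999152e-01]]), 'wrist_force': array([-0.52737075,  0.48535348, -0.51760061]), 'moment': array([-0.03672766, -0.02243128,  0.03131958]), 'finger_force': 0.0, 'finger_gap': 91.60599070376551}
```

View pics/top0.png

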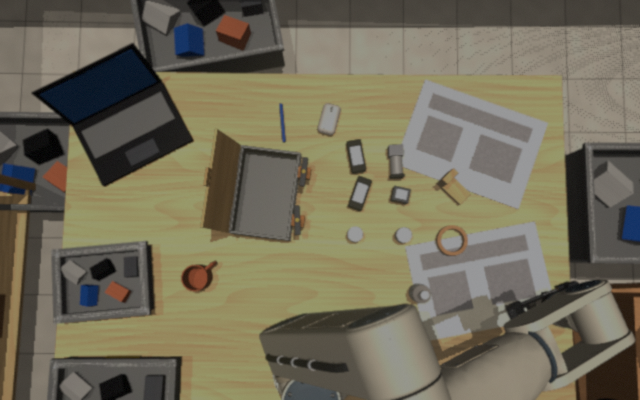

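View pics/scene0.png

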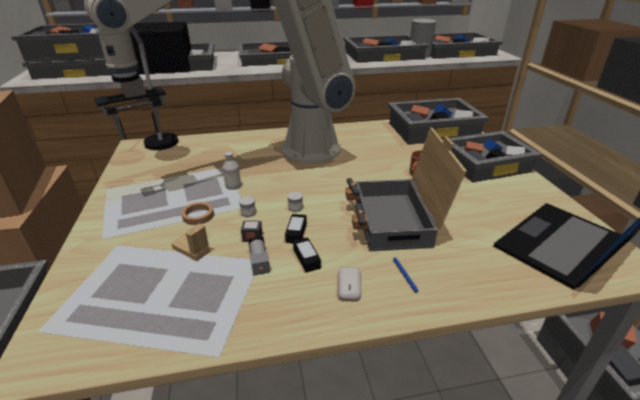

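The top view shows all six parts: bricks at (356,156) and (360,193), motor (396,161), transformer (400,195), tins (355,234) and (404,235). The case is around (268,193) with its lid leaning back and its buttons on the −y side.

Run:
```python
from h import *
z=np.load('top.npz'); P=cloud('top',z['d']); H=P[...,2]
m=((H>14)&(H<150)).astype(np.uint8); m[:, :150]=0; m[270:,:]=0; m[:70]=0
n,l,st,c=cv2.connectedComponentsWithStats(m)
for i in range(1,n):
    if st[i,4]<25: continue
    q=P[l==i]; zt=np.percentile(q[:,2],95)
    t=q[q[:,2]>zt-8]
    r=cv2.minAreaRect(t[:,:2].astype(np.float32))
    print(c[i].round(),st[i,4],'ztop',zt.round(),'c',np.round(r[0]),'sz',np.round(r[1]),'ang',round(r[2],1))
# case rim
b=np.zeros((400,640),bool); b[130:255,225:320]=1
q=P[b&(H>60)&(H<70)]
r=cv2.minAreaRect(q[:,:2].astype(np.float32)); print('rim',r,len(q))
fl=P[b&(H>4)&(H<12)]; 
# floor via component
mm=(b&(H>4)&(H<12)).astype(np.uint8); n,l,st,c=cv2.connectedComponentsWithStats(mm); i=1+np.argmax(st[1:,4]); print('floor',cv2.minAreaRect(P[l==i][:,:2].astype(np.float32)),st[i])
# table z
print('table',np.median(P[250:290,220:260,2][...]))
cv2.imwrite('pics/c0.png',cv2.resize(z['p'][110:260,190:480,::-1],None,fx=2.7,fy=2.7,interpolation=cv2.INTER_CUBIC))
```

```text
[163. 120.] 1560 ztop 35.0 c [855. 508.] sz [144.  33.] ang 13.5
[328. 119.] 521 ztop 35.0 c [791. -38.] sz [51. 92.] ang 74.9
[258. 189.] 2822 ztop 139.0 c [558. 267.] sz [  9. 274.] ang 83.1
[355. 156.] 504 ztop 41.0 c [ 669. -125.] sz [103.  48.] ang 10.2
[395. 160.] 473 ztop 49.0 c [ 652. -250.] sz [104.  44.] ang 1.9
[454. 186.] 542 ztop 94.0 c [ 596. -410.] sz [22. 51.] ang 45.1
[359. 193.] 503 ztop 41.0 c [ 549. -137.] sz [ 48. 102.] ang 70.7
[400. 194.] 289 ztop 51.0 c [ 545. -264.] sz [53. 45.] ang 79.3
[452. 240.] 344 ztop 29.0 c [ 405. -428.] sz [91. 94.] ang 0.4
[354. 234.] 203 ztop 55.0 c [ 420. -122.] sz [47. 46.] ang 72.3
[403. 235.] 216 ztop 55.0 c [ 419. -272.] sz [46. 45.] ang 49.3
[202. 266.] 130 ztop 80.0 c [315. 357.] sz [15. 75.] ang 0.4
rim ((543.8007202148438, 140.8278350830078), (229.04965209960938, 276.1019592285156), 83.33190155029297) 701
floor ((548.0234375, 161.81906127929688), (166.8585968017578, 259.718505859375), 83.25851440429688) [ 234  151   63   86 2902]
table -0.5197171782291855
```

View pics/c0.png

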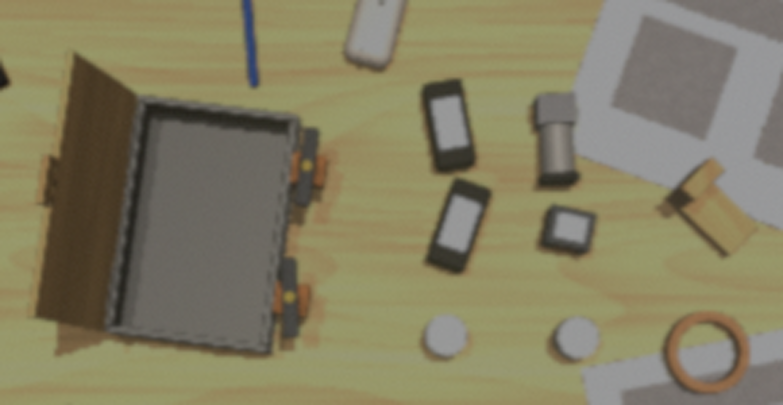

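```bash
cat >> h.py <<'E'
def plan(*wps):
    s=ctrl.sense(); p=np.array(s['eef_pos']); R=np.array(s['orientation']); yaw=np.degrees(np.arctan2(R[1,0],R[0,0]))
    print('t',round(s['time'],1),'now',p.round(1),round(yaw,1),'gap',round(s['finger_gap'],1),'F',np.round(s['wrist_force'],1),'j',np.round(s['joints'],2))
    for w in wps:
        c,si=np.cos(np.radians(yaw)),np.sin(np.radians(yaw)); Rm=np.array([[c,si,0],[si,-c,0],[0,0,-1]])
        d=Rm.T@(np.array(w[:3])-p); y=w[3] if w[3] is not None else yaw
        print('dp',(d/1000).round(4),'tw',round(-((y-yaw+180)%360-180),1),'rows',int(np.ceil(max(np.linalg.norm(d)/41.7,abs(y-yaw)/7.16))))
        p=np.array(w[:3],float); yaw=y
def C(x,y,c=(548,162),a=-6.74):
    a=np.radians(a); return c[0]+x*np.cos(a)-y*np.sin(a), c[1]+x*np.sin(a)+y*np.cos(a)
def parts(zmin=14):
    p,d,s=shot('top'); P=cloud('top',d); H=P[...,2]; m=((H>zmin)&(H<150)).astype(np.uint8); m[:,:322]=0;m[270:]=0;m[:130]=0
    n,l,st,c=cv2.connectedComponentsWithStats(m)
    for i in range(1,n):
        if st[i,4]<25: continue
        q=P[l==i]; zt=np.percentile(q[:,2],95); r=cv2.minAreaRect(q[q[:,2]>zt-8][:,:2].astype(np.float32))
        print(c[i].round(),st[i,4],'ztop',zt.round(),'c',np.round(r[0]),'sz',np.round(r[1]),'ang',round(r[2],1))
E
python3 - <<'E'
from h import *
plan((669,-125,215,10.2),(669,-125,120,10.2),(669,-125,5,10.2),(669,-125,150,10.2),(*C(-78,27),150,83.3))
z=np.load('top.npz'); P=cloud('top',z['d'])
b=np.zeros((400,640),bool); b[140:240,200:250]=1
q=P[b&(P[...,2]>75)]; w=np.c_[(q[:,:2]-np.array(C(0,0)))@np.array([0.117,0.993]),q[:,2]]
for a in (80,110,150,200,240): 
    k=abs(w[:,1]-a)<8; print(a,w[k,0].mean() if k.any() else None)
E
```

```text
t 0.1 now [ 231.5 -580.1  214. ] 21.8 gap 91.9 F [ 0.6 -0.3  0. ] j [-1.19  0.35  1.63 -0.    1.16 -0.  ]
dp [ 0.575  -0.2604 -0.001 ] tw 11.6 rows 16
dp [0.    0.    0.095] tw -0.0 rows 3
dp [0.    0.    0.115] tw -0.0 rows 3
dp [ 0.     0.    -0.145] tw -0.0 rows 4
dp [-0.135  -0.3524  0.    ] tw -73.1 rows 11
80 92.65824074539387
110 98.44269970340243
150 106.44628724931805
200 116.58859742262639
240 126.37947735544938
```

>>> {"name": "move_arm", "arguments": {
  "dp": [
    [0.288,-0.13,0],
    [0.288,-0.13,0],
    [0.288,-0.13,0],
    [0.288,-0.13,0],
    [0.288,-0.13,0],
    [0.288,-0.13,0],
    [0.288,-0.13,0],
    [0.288,-0.13,0]
  ],
  "twist": [0,0,0,0,0,0,0,0],
  "fingers": 1
}}

```text
time: 0.77
eef_pos: [453.0, -349.9, 214.4]
orientation: [[0.928, 0.372, 0.0], [0.372, -0.928, 0.001], [0.001, -0.001, -1.0]]
wrist_force: [0.5, -0.7, -0.1]
finger_gap: 92.2
finger_force: 0.0
```

>>> {"name": "move_arm", "arguments": {
  "dp": [
    [0.287,-0.13,0],
    [0.287,-0.13,0],
    [0.287,-0.13,0],
    [0.287,-0.13,0],
    [0.287,-0.13,0],
    [0.287,-0.13,0],
    [0.287,-0.13,0],
    [0.287,-0.13,0]
  ],
  "twist": [11.6,11.6,11.6,11.6,11.6,11.6,11.6,11.6]
}}

```text
time: 1.43
eef_pos: [671.4, -122.5, 214.1]
orientation: [[0.984, 0.178, 0.0], [0.178, -0.984, 0.001], [0.0, -0.001, -1.0]]
wrist_force: [0.0, -0.5, 0.5]
finger_gap: 91.8
finger_force: 0.0
```

```bash
cat >> h.py <<'E'
def wparts(lo=14,hi=150,fn=None):
    p,d,s=shot('wrist',fn); P=cloud('wrist',d,s); H=P[...,2]; m=((H>lo)&(H<hi)&(d>0)).astype(np.uint8)
    n,l,st,c=cv2.connectedComponentsWithStats(m)
    for i in range(1,n):
        if st[i,4]<300: continue
        q=P[l==i]; zt=np.percentile(q[:,2],95); r=cv2.minAreaRect(q[q[:,2]>zt-8][:,:2].astype(np.float32))
        print('w',c[i].round(),st[i,4],'ztop',zt.round(),'c',np.round(r[0]),'sz',np.round(r[1]),'ang',round(r[2],1))
    return P,d,s
E
python3 - <<'E'
from h import *
wparts(fn='w0')
plan((669,-125,120,10.2),(669,-125,5,10.2))
E
```

```text
w [264.  43.] 5377 ztop 31.0 c [792. -41.] sz [54. 94.] ang 75.2
w [100. 185.] 10493 ztop 92.0 c [608.  36.] sz [19. 91.] ang 83.6
w [327. 172.] 4314 ztop 37.0 c [ 670. -128.] sz [103.  48.] ang 10.9
w [440. 196.] 3318 ztop 45.0 c [ 658. -255.] sz [95. 46.] ang 3.5
w [319. 271.] 3608 ztop 37.0 c [ 551. -140.] sz [ 48. 103.] ang 70.5
w [556. 275.] 1912 ztop 83.0 c [ 614. -411.] sz [ 4. 26.] ang 42.2
w [410. 298.] 982 ztop 48.0 c [ 536. -253.] sz [62. 30.] ang 36.9
w [403. 380.] 1412 ztop 51.0 c [ 423. -275.] sz [42. 48.] ang 13.3
w [288. 373.] 876 ztop 51.0 c [ 417. -125.] sz [42. 47.] ang 8.7
t 1.5 now [ 673.7 -120.   214. ] 10.3 gap 92.0 F [ 0.6  2.  -0. ] j [-0.18  0.44  1.5   0.    1.2   1.21]
dp [-0.0055  0.0041  0.094 ] tw 0.1 rows 3
dp [0.    0.    0.115] tw -0.0 rows 3
```

View pics/w0.png

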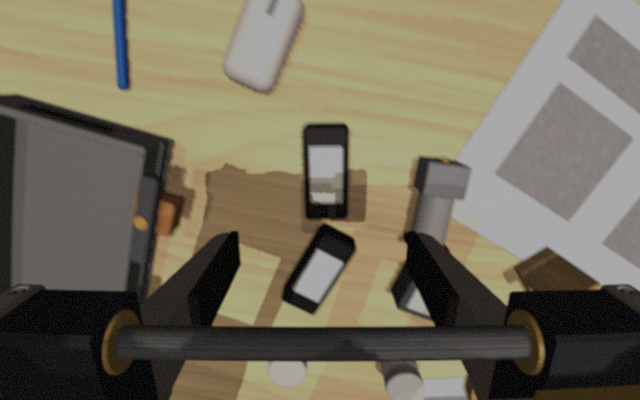

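The wrist view shows brick A at (327,172) and the right turnbutton near (145,222). Its heights match the given sizes, so I correct the top-camera readings by about (+1, −3) mm.

>>> {"name": "move_arm", "arguments": {
  "dp": [
    [0,0.002,0.12],
    [0,0.002,0.12],
    [0,0.002,0.12],
    [0,0.002,0.17],
    [0,0.002,0.19],
    [0,0.002,0.209],
    [0,0.002,0.209],
    [0,0.002,0.209]
  ],
  "twist": [0,0,0,0,0,0,0,0]
}}

```text
time: 2.15
eef_pos: [668.8, -127.9, 4.2]
orientation: [[0.984, 0.176, -0.002], [0.176, -0.984, 0.0], [-0.002, -0.001, -1.0]]
wrist_force: [-0.1, 0.2, -0.6]
finger_gap: 91.8
finger_force: 0.0
```

>>> {"name": "move_arm", "arguments": {
  "dp": [
    [0,0,0],
    [0,0,0],
    [0,0,0],
    [0,0,0],
    [0,0,0],
    [0,0,0],
    [0,0,0],
    [0,0,0]
  ],
  "twist": [0,0,0,0,0,0,0,0],
  "fingers": -1,
  "grip_force": 30
}}

```text
time: 2.82
eef_pos: [669.7, -127.7, 5.7]
orientation: [[0.984, 0.176, 0.0], [0.176, -0.984, 0.0], [0.0, -0.0, -1.0]]
wrist_force: [-0.6, -0.0, 1.5]
finger_gap: 47.7
finger_force: 30.0
```

>>> {"name": "move_arm", "arguments": {
  "dp": [
    [0,0,-0.03],
    [0,0,-0.07],
    [0,0,-0.11],
    [0,0,-0.145],
    [0,0,-0.145],
    [0,0,-0.145],
    [0,0,-0.145],
    [0,0,-0.145]
  ],
  "twist": [0,0,0,0,0,0,0,0]
}}

```text
time: 3.48
eef_pos: [668.1, -127.5, 148.2]
orientation: [[0.984, 0.176, -0.004], [0.176, -0.984, 0.001], [-0.004, -0.001, -1.0]]
wrist_force: [-0.2, -0.4, -4.0]
finger_gap: 47.9
finger_force: 30.0
```

```bash
sed -i 's/c=(548,162)/c=(548.5,159)/' h.py
python3 - <<'E'
from h import *
x,y=C(-78,27)
plan((x,y,160,83.3),(x,y,16,83.3),(x,y,160,83.3),(550,-140,120,-19.5),(550,-140,5,-19.5))
parts()
E
```

```text
t 3.5 now [ 668.1 -127.5  148.2] 10.2 gap 47.9 F [-0.2 -0.4 -4. ] j [-0.19  0.5   1.56  0.    1.08  1.2 ]
dp [-0.134  -0.3516 -0.0118] tw -73.1 rows 11
dp [0.    0.    0.144] tw -0.0 rows 4
dp [ 0.     0.    -0.144] tw -0.0 rows 4
dp [-0.3238  0.1144  0.04  ] tw 102.8 rows 15
dp [0.    0.    0.115] tw -0.0 rows 3
[327. 131.] 32 ztop 32.0 c [750. -34.] sz [ 5. 32.] ang 0.5
[397. 162.] 355 ztop 49.0 c [ 652. -252.] sz [104.  41.] ang 1.3
[454. 186.] 538 ztop 94.0 c [ 597. -410.] sz [22. 50.] ang 45.3
[400. 194.] 286 ztop 52.0 c [ 545. -265.] sz [54. 46.] ang 77.9
[452. 240.] 335 ztop 29.0 c [ 405. -429.] sz [91. 94.] ang 0.5
[403. 235.] 215 ztop 55.0 c [ 419. -270.] sz [45. 46.] ang 36.8
```

>>> {"name": "move_arm", "arguments": {
  "dp": [
    [-0.012,-0.032,-0.012],
    [-0.107,-0.281,-0.012],
    [-0.107,-0.281,-0.012],
    [-0.107,-0.281,-0.012],
    [-0.107,-0.281,-0.012],
    [-0.107,-0.281,-0.012],
    [-0.107,-0.281,-0.012],
    [-0.107,-0.281,-0.012]
  ],
  "twist": [-7,-55,-55,-55,-55,-55,-55,-55]
}}

```text
time: 4.2
eef_pos: [510.9, 132.8, 160.9]
orientation: [[0.413, 0.911, -0.004], [0.911, -0.413, 0.0], [-0.002, -0.004, -1.0]]
wrist_force: [0.1, -0.2, -4.1]
finger_gap: 47.7
finger_force: 30.0
```

>>> {"name": "move_arm", "arguments": {
  "dp": [
    [0.042,-0.062,0],
    [0.042,-0.062,0],
    [0.042,-0.062,0],
    [0.042,-0.062,0],
    [0.042,-0.062,0],
    [0.042,-0.062,0],
    [0.042,-0.062,0],
    [0.042,-0.062,0]
  ],
  "twist": [-18,-18,-18,-18,-18,-18,-18,-18]
}}

```text
time: 4.87
eef_pos: [476.5, 193.3, 162.3]
orientation: [[0.122, 0.993, -0.0], [0.993, -0.122, -0.0], [-0.0, -0.0, -1.0]]
wrist_force: [0.2, -0.1, -2.4]
finger_gap: 47.5
finger_force: 30.0
```

Run:
```python
from h import *
x,y=C(-78,27); print(x,y)
plan((x,y,16,83.3),(x,y,160,83.3),(553,30,160,30),(551,-140,160,-19.5),(551,-140,5,-19.5))
p,d,s=shot('wrist','w1'); P=cloud('wrist',d,s); H=P[...,2]
# floor + rims in case frame
e=np.array([[np.cos(np.radians(-6.74)),np.sin(np.radians(-6.74))],[-np.sin(np.radians(-6.74)),np.cos(np.radians(-6.74))]])
Q=(P[...,:2]-np.array(C(0,0)))@e.T
f=(abs(H-8)<3)&(d>0)&(abs(Q[...,0])<160)&(abs(Q[...,1])<110)
r=(abs(H-66)<3)&(d>0)&(abs(Q[...,0])<160)&(abs(Q[...,1])<110)
for n,k in(('floor',f),('rim',r)):
    q=Q[k]; print(n,k.sum(),np.percentile(q,[1,50,99],axis=0).round().tolist())
    if k.sum()>50: print(cv2.minAreaRect(q.astype(np.float32)))
```

```text
474.2078913921215 194.96779946834653
t 4.9 now [476.5 193.3 162.3] 83.0 gap 47.5 F [ 0.2 -0.1 -2.4] j [ 0.38  0.24  1.92 -0.    0.98  0.5 ]
dp [ 0.0014 -0.0025  0.1463] tw -0.3 rows 4
dp [ 0.     0.    -0.144] tw -0.0 rows 4
dp [-0.1546  0.0975  0.    ] tw 53.3 rows 8
dp [-0.0867  0.1462  0.    ] tw 49.5 rows 7
dp [0.    0.    0.155] tw -0.0 rows 4
floor 24784 [[-131.0, -86.0], [46.0, 20.0], [128.0, 76.0]]
((-1.5112457275390625, -5.69476318359375), (262.2308349609375, 166.28294372558594), 0.1451091468334198)
rim 6887 [[-140.0, -91.0], [18.0, 83.0], [135.0, 91.0]]
((-1.75421142578125, -2.5478057861328125), (276.9901123046875, 187.7716522216797), 0.25488460063934326)
```

View pics/w1.png

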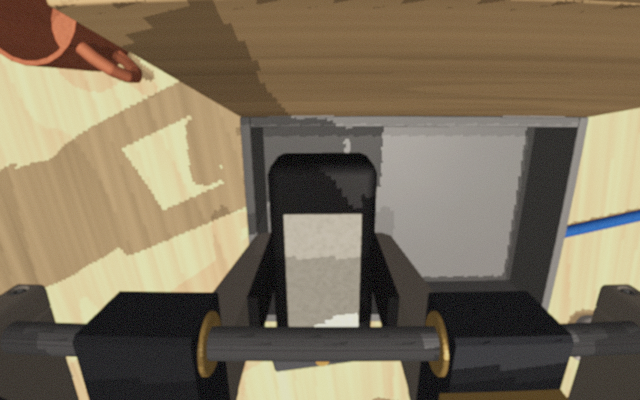

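The brick is held squarely over the case in the wrist view, and the rim corners are visible at (245,118) and (585,118). The measured rim is 277 x 188 mm, which matches. Now lowering it in.

>>> {"name": "move_arm", "arguments": {
  "dp": [
    [0,-0.004,0.03],
    [0,-0.004,0.06],
    [0,-0.004,0.09],
    [0,-0.004,0.11],
    [0,-0.004,0.13],
    [0,-0.004,0.14],
    [0,-0.004,0.146],
    [0,-0.004,0.146]
  ],
  "twist": [0,0,0,0,0,0,0,0]
}}

```text
time: 5.58
eef_pos: [472.0, 194.2, 15.9]
orientation: [[0.12, 0.993, -0.001], [0.993, -0.12, -0.001], [-0.001, -0.001, -1.0]]
wrist_force: [0.0, -0.4, -2.1]
finger_gap: 47.7
finger_force: 30.0
```

>>> {"name": "move_arm", "arguments": {
  "dp": [
    [0,0,0],
    [0,0,0],
    [0,0,0],
    [0,0,0]
  ],
  "twist": [0,0,0,0],
  "fingers": 0.35
}}

```text
time: 5.92
eef_pos: [473.0, 194.9, 17.6]
orientation: [[0.119, 0.993, 0.002], [0.993, -0.119, 0.001], [0.001, 0.002, -1.0]]
wrist_force: [0.2, -0.1, -0.5]
finger_gap: 62.1
finger_force: 0.0
```

>>> {"name": "move_arm", "arguments": {
  "dp": [
    [0,0,-0.03],
    [0,0,-0.07],
    [0,0,-0.11],
    [0,0,-0.144],
    [0,0,-0.144],
    [0,0,-0.144]
  ],
  "twist": [0,0,0,0,0,0]
}}

```text
time: 6.42
eef_pos: [473.7, 195.2, 163.2]
orientation: [[0.119, 0.993, 0.005], [0.993, -0.119, 0.002], [0.003, 0.005, -1.0]]
wrist_force: [0.3, -0.0, -0.9]
finger_gap: 62.1
finger_force: 0.0
```

```bash
sed -i 's/c=(548.5,159),a=-6.74/c=(546.8,157.7),a=-6.5/' h.py
cat >> h.py <<'E'
def incase():
    p,d,s=shot('wrist'); P=cloud('wrist',d,s); H=P[...,2]; a=np.radians(-6.5)
    e=np.array([[np.cos(a),np.sin(a)],[-np.sin(a),np.cos(a)]]); Q=(P[...,:2]-np.array(C(0,0)))@e.T
    m=((H>30)&(H<64)&(d>0)&(abs(Q[...,0])<128)&(abs(Q[...,1])<83)).astype(np.uint8)
    n,l,st,c=cv2.connectedComponentsWithStats(m)
    for i in range(1,n):
        if st[i,4]<300: continue
        q=Q[l==i]; zt=np.percentile(H[l==i],95); r=cv2.minAreaRect(q[H[l==i]>zt-8].astype(np.float32))
        print('in',c[i].round(),st[i,4],'ztop',zt.round(),'c',np.round(r[0]),'sz',np.round(r[1]),'ang',round(r[2],1))
E
python3 - <<'E'
from h import *
incase(); parts()
plan((553,30,160,32),(551,-140,160,-19.5),(551,-140,5,-19.5))
E
```

```text
in [320. 185.] 5973 ztop 45.0 c [-79.  29.] sz [ 48. 103.] ang 0.6
[328. 132.] 52 ztop 33.0 c [747. -35.] sz [35. 10.] ang 89.9
[395. 160.] 467 ztop 48.0 c [ 653. -250.] sz [104.  45.] ang 1.7
[454. 186.] 537 ztop 93.0 c [ 597. -410.] sz [22. 51.] ang 45.5
[359. 193.] 501 ztop 41.0 c [ 550. -137.] sz [ 47. 102.] ang 70.8
[400. 194.] 285 ztop 51.0 c [ 545. -265.] sz [53. 46.] ang 77.1
[452. 240.] 344 ztop 31.0 c [ 405. -429.] sz [91. 92.] ang 0.1
[354. 234.] 202 ztop 56.0 c [ 421. -121.] sz [46. 43.] ang 89.8
[403. 235.] 215 ztop 55.0 c [ 419. -272.] sz [46. 44.] ang 44.3
t 6.5 now [471.7 194.4 160.2] 83.2 gap 62.0 F [ 1.  -0.7 -0.2] j [ 0.39  0.24  1.93 -0.    0.97  0.51]
dp [-0.1535  0.1002  0.0002] tw 51.2 rows 8
dp [-0.0918  0.1431  0.    ] tw 51.5 rows 8
dp [0.    0.    0.155] tw -0.0 rows 4
```

>>> {"name": "move_arm", "arguments": {
  "dp": [
    [-0.153,0.1,0],
    [-0.153,0.1,0],
    [-0.153,0.1,0],
    [-0.153,0.1,0],
    [-0.153,0.1,0],
    [-0.153,0.1,0],
    [-0.153,0.1,0],
    [-0.153,0.1,0]
  ],
  "twist": [51.2,51.2,51.2,51.2,51.2,51.2,51.2,51.2],
  "fingers": 1
}}

```text
time: 7.18
eef_pos: [552.2, 30.1, 158.5]
orientation: [[0.852, 0.523, -0.004], [0.523, -0.852, -0.0], [-0.003, -0.002, -1.0]]
wrist_force: [-1.3, 0.0, -0.7]
finger_gap: 92.2
finger_force: 0.0
```

>>> {"name": "move_arm", "arguments": {
  "dp": [
    [-0.092,0.143,0],
    [-0.092,0.143,0],
    [-0.092,0.143,0],
    [-0.092,0.143,0],
    [-0.092,0.143,0],
    [-0.092,0.143,0],
    [-0.092,0.143,0],
    [-0.092,0.143,0]
  ],
  "twist": [51.5,51.5,51.5,51.5,51.5,51.5,51.5,51.5]
}}

```text
time: 7.85
eef_pos: [550.0, -139.2, 159.2]
orientation: [[0.941, -0.337, -0.002], [-0.337, -0.941, 0.001], [-0.002, 0.0, -1.0]]
wrist_force: [0.2, 0.2, 0.1]
finger_gap: 91.9
finger_force: 0.0
```

Run:
```python
from h import *
wparts()
plan((551,-140,5,-19.5))
```

```text
w [118.   9.] 1181 ztop 29.0 c [751. -29.] sz [52. 13.] ang 69.0
w [416.  44.] 4938 ztop 44.0 c [ 641. -255.] sz [80. 43.] ang 4.5
w [613.  42.] 4545 ztop 76.0 c [ 593. -394.] sz [18. 37.] ang 81.4
w [462. 143.] 4107 ztop 48.0 c [ 546. -268.] sz [54. 47.] ang 78.9
w [322. 182.] 5858 ztop 37.0 c [ 551. -140.] sz [ 48. 103.] ang 70.9
w [ 95. 206.] 9934 ztop 92.0 c [608.  36.] sz [20. 89.] ang 83.1
w [613. 222.] 1960 ztop 25.0 c [ 407. -408.] sz [51. 96.] ang 87.4
w [498. 263.] 2806 ztop 51.0 c [ 420. -276.] sz [50. 46.] ang 29.8
w [351. 304.] 2104 ztop 51.0 c [ 428. -127.] sz [48. 35.] ang 71.4
w [181. 385.] 423 ztop 92.0 c [427.  45.] sz [15. 19.] ang 64.4
t 7.9 now [ 550.2 -139.   159.4] -19.5 gap 92.2 F [0.4 0.1 0.1] j [-0.25  0.33  1.81  0.    1.01  1.66]
dp [0.0011 0.0007 0.1544] tw 0.0 rows 4
```

>>> {"name": "move_arm", "arguments": {
  "dp": [
    [0.001,0.001,0.04],
    [0.001,0.001,0.08],
    [0.001,0.001,0.12],
    [0.001,0.001,0.145],
    [0.001,0.001,0.154],
    [0.001,0.001,0.154],
    [0.001,0.001,0.154]
  ],
  "twist": [0,0,0,0,0,0,0]
}}

```text
time: 8.48
eef_pos: [551.8, -140.3, 6.9]
orientation: [[0.943, -0.332, -0.0], [-0.332, -0.943, 0.0], [-0.0, -0.0, -1.0]]
wrist_force: [0.2, 0.4, 0.1]
finger_gap: 91.8
finger_force: 0.0
```

>>> {"name": "move_arm", "arguments": {
  "dp": [
    [0,0,0],
    [0,0,0],
    [0,0,0],
    [0,0,0],
    [0,0,0],
    [0,0,0],
    [0,0,0]
  ],
  "twist": [0,0,0,0,0,0,0],
  "fingers": -1
}}

```text
time: 9.07
eef_pos: [551.7, -140.6, 6.8]
orientation: [[0.942, -0.334, 0.0], [-0.334, -0.942, -0.0], [0.0, -0.0, -1.0]]
wrist_force: [-1.7, -2.0, 4.4]
finger_gap: 47.7
finger_force: 30.0
```

>>> {"name": "move_arm", "arguments": {
  "dp": [
    [0,0,-0.03],
    [0,0,-0.07],
    [0,0,-0.11],
    [0,0,-0.155],
    [0,0,-0.155],
    [0,0,-0.155],
    [0,0,-0.155]
  ],
  "twist": [0,0,0,0,0,0,0]
}}

```text
time: 9.65
eef_pos: [550.9, -140.4, 160.9]
orientation: [[0.942, -0.334, -0.001], [-0.334, -0.942, 0.0], [-0.001, 0.0, -1.0]]
wrist_force: [-0.7, 1.0, -2.9]
finger_gap: 47.7
finger_force: 30.0
```

Run:
```python
from h import *
x,y=C(-3,27)
plan((551,20,160,32),(x,y,160,83.5),(x,y,16,83.5),(x,y,160,83.5))
```

```text
t 9.7 now [ 550.9 -140.4  160.9] -19.5 gap 47.7 F [-0.7  1.  -2.9] j [-0.25  0.32  1.81  0.    1.01  1.66]
dp [-0.0536 -0.1512  0.0009] tw -51.5 rows 8
dp [ 0.0839 -0.142   0.    ] tw -51.5 rows 8
dp [0.    0.    0.144] tw -0.0 rows 4
dp [ 0.     0.    -0.144] tw -0.0 rows 4
```

>>> {"name": "move_arm", "arguments": {
  "dp": [
    [-0.054,-0.151,0],
    [-0.054,-0.151,0],
    [-0.054,-0.151,0],
    [-0.054,-0.151,0],
    [-0.054,-0.151,0],
    [-0.054,-0.151,0],
    [-0.054,-0.151,0],
    [-0.054,-0.151,0]
  ],
  "twist": [-51.5,-51.5,-51.5,-51.5,-51.5,-51.5,-51.5,-51.5]
}}

```text
time: 10.32
eef_pos: [549.4, 20.2, 158.9]
orientation: [[0.845, 0.535, -0.005], [0.535, -0.845, -0.0], [-0.004, -0.002, -1.0]]
wrist_force: [-0.1, -0.3, -1.5]
finger_gap: 47.9
finger_force: 30.0
```

>>> {"name": "move_arm", "arguments": {
  "dp": [
    [0.084,-0.142,0],
    [0.084,-0.142,0],
    [0.084,-0.142,0],
    [0.084,-0.142,0],
    [0.084,-0.142,0],
    [0.084,-0.142,0],
    [0.084,-0.142,0],
    [0.084,-0.142,0]
  ],
  "twist": [-51.5,-51.5,-51.5,-51.5,-51.5,-51.5,-51.5,-51.5]
}}

```text
time: 10.98
eef_pos: [546.1, 184.6, 159.6]
orientation: [[0.111, 0.994, -0.003], [0.994, -0.111, -0.001], [-0.001, -0.003, -1.0]]
wrist_force: [-0.8, 0.2, -2.2]
finger_gap: 48.0
finger_force: 30.0
```

Run:
```python
from h import *
x,y=C(-3,27); print(x,y)
plan((x,y,17,83.5),(x,y,160,83.5),(653,-60,160,32),(653,-253,160,1.8),(653,-253,3,1.8))
```

```text
546.8757712047037 184.86604974457157
t 11.0 now [546.1 184.6 159.6] 83.7 gap 48.0 F [-0.8  0.2 -2.2] j [ 0.32  0.34  1.79 -0.    1.02  0.43]
dp [0.0003 0.0008 0.1426] tw 0.2 rows 4
dp [ 0.     0.    -0.143] tw -0.0 rows 4
dp [-0.2313  0.1332  0.    ] tw 51.5 rows 8
dp [-0.1023  0.1637  0.    ] tw 30.2 rows 5
dp [0.    0.    0.157] tw -0.0 rows 4
```

>>> {"name": "move_arm", "arguments": {
  "dp": [
    [0,0,0.03],
    [0,0,0.06],
    [0,0,0.09],
    [0,0,0.11],
    [0,0,0.13],
    [0,0,0.14],
    [0,0,0.144],
    [0,0,0.144]
  ],
  "twist": [0,0,0,0,0,0,0,0]
}}

```text
time: 11.65
eef_pos: [546.5, 184.3, 16.5]
orientation: [[0.116, 0.993, -0.002], [0.993, -0.116, -0.001], [-0.001, -0.002, -1.0]]
wrist_force: [-0.0, -0.5, -1.9]
finger_gap: 47.7
finger_force: 30.0
```

>>> {"name": "move_arm", "arguments": {
  "dp": [
    [0,0,0],
    [0,0,0],
    [0,0,0],
    [0,0,0]
  ],
  "twist": [0,0,0,0],
  "fingers": 0.3
}}

```text
time: 11.98
eef_pos: [548.0, 185.0, 18.7]
orientation: [[0.114, 0.993, 0.002], [0.993, -0.114, 0.001], [0.001, 0.002, -1.0]]
wrist_force: [-0.8, 0.3, 0.0]
finger_gap: 59.4
finger_force: 0.0
```

>>> {"name": "move_arm", "arguments": {
  "dp": [
    [0,0,-0.03],
    [0,0,-0.07],
    [0,0,-0.11],
    [0,0,-0.144],
    [0,0,-0.144],
    [0,0,-0.144]
  ],
  "twist": [0,0,0,0,0,0]
}}

```text
time: 12.48
eef_pos: [548.8, 185.3, 164.4]
orientation: [[0.114, 0.993, 0.005], [0.993, -0.114, 0.002], [0.002, 0.005, -1.0]]
wrist_force: [0.6, 0.9, -0.2]
finger_gap: 59.2
finger_force: 0.0
```

Run:
```python
from h import *
incase()
plan()
```

```text
in [237. 182.] 5828 ztop 45.0 c [-78.  29.] sz [ 48. 103.] ang 0.9
in [320. 187.] 5890 ztop 45.0 c [-3. 25.] sz [ 48. 102.] ang 0.1
t 12.5 now [547.6 184.9 162.5] 83.5 gap 60.0 F [ 0.3 -0.2 -0. ] j [ 0.32  0.33  1.79 -0.    1.02  0.44]
```

>>> {"name": "move_arm", "arguments": {
  "dp": [
    [-0.231,0.133,0],
    [-0.231,0.133,0],
    [-0.231,0.133,0],
    [-0.231,0.133,0],
    [-0.231,0.133,0],
    [-0.231,0.133,0],
    [-0.231,0.133,0],
    [-0.231,0.133,0]
  ],
  "twist": [51.5,51.5,51.5,51.5,51.5,51.5,51.5,51.5],
  "fingers": 1
}}

```text
time: 13.2
eef_pos: [653.2, -63.7, 159.2]
orientation: [[0.854, 0.52, -0.002], [0.52, -0.854, -0.001], [-0.002, -0.001, -1.0]]
wrist_force: [-0.6, 0.1, 0.0]
finger_gap: 91.7
finger_force: 0.0
```

>>> {"name": "move_arm", "arguments": {
  "dp": [
    [-0.1,0.165,0],
    [-0.1,0.165,0],
    [-0.1,0.165,0],
    [-0.1,0.165,0],
    [-0.1,0.165,0],
    [-0.1,0.165,0],
    [-0.1,0.165,0],
    [-0.1,0.165,0]
  ],
  "twist": [30,30,30,30,30,30,30,30]
}}

```text
time: 13.87
eef_pos: [654.8, -251.1, 160.2]
orientation: [[0.999, 0.036, -0.002], [0.036, -0.999, 0.002], [-0.002, -0.002, -1.0]]
wrist_force: [-0.0, -0.0, 1.0]
finger_gap: 92.1
finger_force: 0.0
```

Run:
```python
from h import *
wparts()
plan((657,-254,3,1.8),(657,-254,160,1.8))
```

```text
w [84. 37.] 5341 ztop 31.0 c [780. -38.] sz [54. 69.] ang 75.8
w [326. 184.] 5517 ztop 45.0 c [ 653. -255.] sz [104.  46.] ang 3.4
w [ 14. 227.] 3837 ztop 74.0 c [593.  23.] sz [17. 63.] ang 84.5
w [500. 261.] 4295 ztop 92.0 c [ 599. -412.] sz [24. 46.] ang 46.0
w [336. 291.] 3149 ztop 48.0 c [ 546. -268.] sz [54. 47.] ang 78.4
w [203. 381.] 1709 ztop 50.0 c [ 430. -124.] sz [31. 50.] ang 3.4
w [441. 378.] 703 ztop 25.0 c [ 424. -398.] sz [22. 65.] ang 57.6
w [336. 382.] 1509 ztop 50.0 c [ 433. -275.] sz [22. 48.] ang 1.0
t 13.9 now [ 655.1 -250.8  160.6] 2.1 gap 91.6 F [-0.8 -0.5 -0.4] j [-0.37  0.52  1.5   0.    1.12  1.17]
dp [0.0018 0.0033 0.1576] tw 0.3 rows 4
dp [ 0.     0.    -0.157] tw -0.0 rows 4
```

>>> {"name": "move_arm", "arguments": {
  "dp": [
    [0.002,0.004,0.04],
    [0.002,0.004,0.08],
    [0.002,0.004,0.12],
    [0.002,0.004,0.145],
    [0.002,0.004,0.157],
    [0.002,0.004,0.157],
    [0.002,0.004,0.157]
  ],
  "twist": [-1,-1,-1,-1,-1,-1,-1]
}}

```text
time: 14.5
eef_pos: [658.1, -255.2, 4.7]
orientation: [[0.999, 0.054, -0.0], [0.054, -0.999, 0.0], [-0.0, -0.0, -1.0]]
wrist_force: [0.4, -0.0, -0.1]
finger_gap: 92.1
finger_force: 0.0
```

>>> {"name": "move_arm", "arguments": {
  "dp": [
    [0,0,0],
    [0,0,0],
    [0,0,0],
    [0,0,0],
    [0,0,0],
    [0,0,0],
    [0,0,0],
    [0,0,0]
  ],
  "twist": [0,0,0,0,0,0,0,0],
  "fingers": -1,
  "grip_force": 40
}}

```text
time: 15.17
eef_pos: [657.6, -256.5, 4.6]
orientation: [[0.999, 0.051, -0.0], [0.051, -0.999, 0.0], [-0.0, -0.0, -1.0]]
wrist_force: [-0.3, 3.2, 2.5]
finger_gap: 40.7
finger_force: 1.3
```

>>> {"name": "move_arm", "arguments": {
  "dp": [
    [0,0,-0.03],
    [0,0,-0.07],
    [0,0,-0.11],
    [0,0,-0.157],
    [0,0,-0.157],
    [0,0,-0.157],
    [0,0,-0.157]
  ],
  "twist": [0,0,0,0,0,0,0]
}}

```text
time: 15.75
eef_pos: [657.1, -256.6, 160.8]
orientation: [[0.999, 0.052, -0.001], [0.052, -0.999, 0.0], [-0.001, -0.0, -1.0]]
wrist_force: [-1.5, -0.4, -3.3]
finger_gap: 39.1
finger_force: 40.0
```

Run:
```python
from h import *
x,y=C(74,27); print(x,y)
plan((653,-60,160,32),(x,y,160,83.5),(x,y,13,83.5))
wparts(30,fn='w2')
```

```text
623.3808040918009 176.14940228444274
t 15.8 now [ 657.1 -256.6  160.8] 3.0 gap 39.1 F [-1.5 -0.4 -3.3] j [-0.37  0.52  1.49 -0.    1.13  1.14]
dp [ 0.006  -0.1965  0.0008] tw -29.0 rows 5
dp [ 0.1   -0.216  0.   ] tw -51.5 rows 8
dp [0.    0.    0.147] tw -0.0 rows 4
w [ 11. 237.] 2075 ztop 74.0 c [606.  19.] sz [11. 37.] ang 86.0
w [493. 265.] 3401 ztop 92.0 c [ 598. -411.] sz [24. 50.] ang 46.2
w [328. 391.] 718 ztop 51.0 c [ 434. -275.] sz [20. 47.] ang 3.3
```

View pics/w2.png

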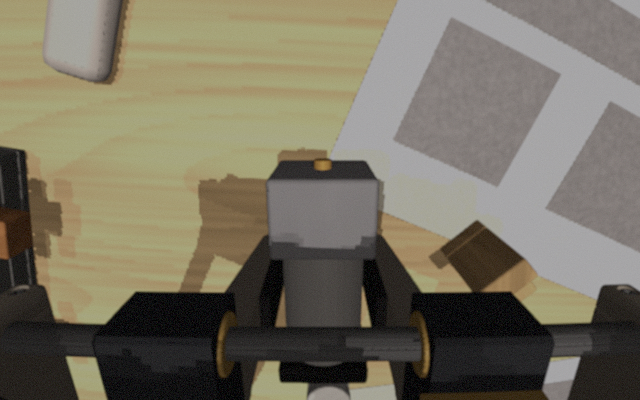

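>>> {"name": "move_arm", "arguments": {
  "dp": [
    [0.006,-0.197,0],
    [0.006,-0.197,0],
    [0.006,-0.197,0],
    [0.006,-0.197,0],
    [0.006,-0.197,0],
    [0.006,-0.197,0],
    [0.006,-0.197,0],
    [0.006,-0.197,0]
  ],
  "twist": [-29,-29,-29,-29,-29,-29,-29,-29]
}}

```text
time: 16.47
eef_pos: [652.5, -59.9, 159.6]
orientation: [[0.848, 0.53, -0.003], [0.53, -0.848, -0.0], [-0.003, -0.001, -1.0]]
wrist_force: [0.2, -0.2, -2.8]
finger_gap: 39.1
finger_force: 40.0
```

>>> {"name": "move_arm", "arguments": {
  "dp": [
    [0.102,-0.218,0],
    [0.102,-0.218,0],
    [0.102,-0.218,0],
    [0.102,-0.218,0],
    [0.102,-0.218,0],
    [0.102,-0.218,0],
    [0.102,-0.218,0],
    [0.102,-0.218,0]
  ],
  "twist": [-51.5,-51.5,-51.5,-51.5,-51.5,-51.5,-51.5,-51.5]
}}

```text
time: 17.13
eef_pos: [624.4, 179.6, 160.5]
orientation: [[0.107, 0.994, -0.001], [0.994, -0.107, -0.001], [-0.001, -0.001, -1.0]]
wrist_force: [-0.0, 0.2, -3.5]
finger_gap: 39.3
finger_force: 40.0
```

Run:
```python
from h import *
x,y=C(74,30)
plan((x,y,16,83.5),(x,y,160,83.5))
```

```text
t 17.1 now [624.4 179.6 160.5] 83.9 gap 39.3 F [-0.   0.2 -3.5] j [ 0.28  0.44  1.62 -0.    1.07  0.39]
dp [-0.0005 -0.0006  0.1445] tw 0.4 rows 4
dp [ 0.     0.    -0.144] tw -0.0 rows 4
```

>>> {"name": "move_arm", "arguments": {
  "dp": [
    [0,0,0.03],
    [0,0,0.06],
    [0,0,0.09],
    [0,0,0.11],
    [0,0,0.13],
    [0,0,0.14],
    [0,0,0.145],
    [0,0,0.145]
  ],
  "twist": [0.4,0.4,0.4,0.4,0.4,0.4,0.4,0.4]
}}

```text
time: 17.8
eef_pos: [624.4, 177.8, 15.5]
orientation: [[0.124, 0.992, -0.002], [0.992, -0.124, -0.001], [-0.001, -0.002, -1.0]]
wrist_force: [-1.4, -0.3, -3.0]
finger_gap: 39.4
finger_force: 40.0
```

>>> {"name": "move_arm", "arguments": {
  "dp": [
    [0,0,0],
    [0,0,0],
    [0,0,0],
    [0,0,0]
  ],
  "twist": [0,0,0,0],
  "fingers": 0.22
}}

```text
time: 18.13
eef_pos: [625.6, 179.5, 17.9]
orientation: [[0.121, 0.993, 0.002], [0.993, -0.121, 0.001], [0.001, 0.002, -1.0]]
wrist_force: [-0.2, 0.5, 0.1]
finger_gap: 56.0
finger_force: 0.0
```

>>> {"name": "move_arm", "arguments": {
  "dp": [
    [0,0,-0.03],
    [0,0,-0.07],
    [0,0,-0.11],
    [0,0,-0.144],
    [0,0,-0.144],
    [0,0,-0.144]
  ],
  "twist": [0,0,0,0,0,0]
}}

```text
time: 18.63
eef_pos: [626.3, 179.9, 163.8]
orientation: [[0.121, 0.993, 0.006], [0.993, -0.121, 0.002], [0.002, 0.005, -1.0]]
wrist_force: [-0.3, -0.8, -0.4]
finger_gap: 56.0
finger_force: 0.0
```

Run:
```python
from h import *
incase(); parts()
plan((590,-60,160,36),(546,-268,160,-11.6),(546,-268,8,-11.6))
```

```text
in [321. 191.] 5558 ztop 53.0 c [75. 25.] sz [ 46. 104.] ang 0.6
in [154. 188.] 6102 ztop 45.0 c [-77.  28.] sz [ 48. 103.] ang 0.0
in [220. 210.] 5052 ztop 45.0 c [-18.   2.] sz [ 48. 103.] ang 0.5
[328. 132.] 54 ztop 34.0 c [747. -34.] sz [10. 32.] ang 3.2
[454. 186.] 549 ztop 93.0 c [ 597. -411.] sz [22. 51.] ang 45.0
[400. 194.] 289 ztop 51.0 c [ 544. -265.] sz [54. 46.] ang 79.3
[452. 240.] 338 ztop 29.0 c [ 405. -428.] sz [91. 94.] ang 0.5
[354. 234.] 202 ztop 56.0 c [ 420. -121.] sz [46. 46.] ang 63.5
[403. 235.] 215 ztop 56.0 c [ 418. -273.] sz [45. 45.] ang 76.3
t 18.7 now [624.1 179.2 160.2] 83.1 gap 56.0 F [-0.3  0.5  0. ] j [ 0.28  0.44  1.63 -0.    1.07  0.4 ]
dp [-2.415e-01 -5.000e-03  2.000e-04] tw 47.1 rows 7
dp [-0.1579  0.1424  0.    ] tw 47.6 rows 7
dp [0.    0.    0.152] tw -0.0 rows 4
```

Brick B has been knocked to case (−18, 2). I'll push it back towards the hinge with closed fingers.

Run:
```python
from h import *
a=C(-17,-66);b=C(-17,-34)
plan((*a,160,83.5),(*a,17,83.5),(*b,17,83.5),(*a,17,83.5),(*a,160,83.5))
```

```text
t 18.7 now [624.1 179.2 160.2] 83.1 gap 56.0 F [-0.3  0.5  0. ] j [ 0.28  0.44  1.63 -0.    1.07  0.4 ]
dp [-0.0968 -0.0906  0.0002] tw -0.4 rows 4
dp [0.    0.    0.143] tw -0.0 rows 4
dp [0.032 0.    0.   ] tw -0.0 rows 1
dp [-0.032 -0.     0.   ] tw -0.0 rows 1
dp [ 0.     0.    -0.143] tw -0.0 rows 4
```

>>> {"name": "move_arm", "arguments": {
  "dp": [
    [-0.097,-0.091,0],
    [-0.097,-0.091,0],
    [-0.097,-0.091,0],
    [-0.097,-0.091,0],
    [-0.097,-0.091,0],
    [-0.097,-0.091,0],
    [-0.097,-0.091,0],
    [-0.097,-0.091,0]
  ],
  "twist": [0,0,0,0,0,0,0,0],
  "fingers": -1
}}

```text
time: 19.4
eef_pos: [523.8, 94.8, 160.3]
orientation: [[0.12, 0.993, 0.0], [0.993, -0.12, 0.0], [0.0, 0.0, -1.0]]
wrist_force: [0.7, 0.3, -0.0]
finger_gap: 4.9
finger_force: 0.0
```

>>> {"name": "move_arm", "arguments": {
  "dp": [
    [0,0,0.03],
    [0,0,0.06],
    [0,0,0.09],
    [0,0,0.11],
    [0,0,0.13],
    [0,0,0.143],
    [0,0,0.143],
    [0,0,0.143]
  ],
  "twist": [0,0,0,0,0,0,0,0]
}}

```text
time: 20.07
eef_pos: [522.7, 94.4, 16.8]
orientation: [[0.12, 0.993, -0.002], [0.993, -0.12, -0.0], [-0.0, -0.002, -1.0]]
wrist_force: [-0.4, 0.4, 0.1]
finger_gap: 0.2
finger_force: 0.0
```

>>> {"name": "move_arm", "arguments": {
  "dp": [
    [0.005,0,0],
    [0.01,0,0],
    [0.015,0,0],
    [0.02,0,0],
    [0.025,0,0],
    [0.029,0,0],
    [0.032,0,0],
    [0.032,0,0]
  ],
  "twist": [0,0,0,0,0,0,0,0]
}}

```text
time: 20.73
eef_pos: [526.7, 126.5, 17.7]
orientation: [[0.12, 0.993, 0.001], [0.993, -0.12, 0.0], [0.0, 0.0, -1.0]]
wrist_force: [-0.6, -0.0, 0.2]
finger_gap: 0.3
finger_force: 0.0
```

>>> {"name": "move_arm", "arguments": {
  "dp": [
    [-0.005,0,0],
    [-0.01,0,0],
    [-0.01,0,-0.04],
    [-0.01,0,-0.08],
    [-0.01,0,-0.12],
    [-0.01,0,-0.143],
    [-0.01,0,-0.143],
    [-0.01,0,-0.143]
  ],
  "twist": [0,0,0,0,0,0,0,0]
}}

```text
time: 21.4
eef_pos: [526.0, 115.4, 161.8]
orientation: [[0.121, 0.993, 0.003], [0.993, -0.121, 0.001], [0.001, 0.003, -1.0]]
wrist_force: [-0.6, 0.7, -0.1]
finger_gap: 0.4
finger_force: 0.0
```

Run:
```python
from h import *
incase()
plan((546,-100,160,36),(546,-268,160,-11.6),(546,-268,8,-11.6))
```

```text
in [248. 102.] 7311 ztop 45.0 c [-78.  28.] sz [ 49. 104.] ang 0.4
in [320. 101.] 7234 ztop 45.0 c [-18.  28.] sz [104.  48.] ang 89.9
in [430. 101.] 6947 ztop 53.0 c [74. 25.] sz [104.  46.] ang 89.1
t 21.4 now [524.9 115.3 160.3] 83.0 gap 0.3 F [-0.9 -0.  -1.3] j [0.21 0.28 1.87 0.   0.99 0.33]
dp [-0.2111  0.047   0.0003] tw 47.0 rows 7
dp [-0.0987  0.1359  0.    ] tw 47.6 rows 7
dp [0.    0.    0.152] tw -0.0 rows 4
```

Brick B is back in line at (−18, 28). Next is the transformer.

>>> {"name": "move_arm", "arguments": {
  "dp": [
    [-0.211,0.047,0],
    [-0.211,0.047,0],
    [-0.211,0.047,0],
    [-0.211,0.047,0],
    [-0.211,0.047,0],
    [-0.211,0.047,0],
    [-0.211,0.047,0],
    [-0.211,0.047,0]
  ],
  "twist": [47,47,47,47,47,47,47,47],
  "fingers": 1
}}

```text
time: 22.12
eef_pos: [544.9, -100.5, 158.3]
orientation: [[0.812, 0.584, -0.004], [0.584, -0.812, 0.001], [-0.003, -0.003, -1.0]]
wrist_force: [0.5, -0.5, 0.6]
finger_gap: 51.8
finger_force: 0.0
```

>>> {"name": "move_arm", "arguments": {
  "dp": [
    [-0.099,0.136,0],
    [-0.099,0.136,0],
    [-0.099,0.136,0],
    [-0.099,0.136,0],
    [-0.099,0.136,0],
    [-0.099,0.136,0],
    [-0.099,0.136,0],
    [-0.099,0.136,0]
  ],
  "twist": [47.5,47.5,47.5,47.5,47.5,47.5,47.5,47.5]
}}

```text
time: 22.78
eef_pos: [545.5, -267.0, 158.8]
orientation: [[0.98, -0.199, -0.003], [-0.199, -0.98, 0.001], [-0.003, -0.001, -1.0]]
wrist_force: [0.9, 0.4, 0.2]
finger_gap: 91.7
finger_force: 0.0
```

Run:
```python
from h import *
wparts()
plan((546,-268,8,-11.6),(546,-268,170,-11.6),(580,-60,170,36),(*C(74,-56),170,83.5))
```

```text
w [19. 10.] 866 ztop 29.0 c [749. -41.] sz [34. 14.] ang 79.2
w [503. 111.] 7708 ztop 92.0 c [ 598. -410.] sz [23. 50.] ang 45.9
w [323. 186.] 3526 ztop 48.0 c [ 546. -268.] sz [54. 46.] ang 77.8
w [  9. 250.] 1725 ztop 50.0 c [561.  39.] sz [ 12. 126.] ang 60.6
w [511. 258.] 1695 ztop 25.0 c [ 426. -442.] sz [94. 48.] ang 59.3
w [355. 302.] 2305 ztop 51.0 c [ 424. -277.] sz [48. 40.] ang 77.7
w [227. 315.] 512 ztop 49.0 c [ 433. -143.] sz [18.  9.] ang 59.2
t 22.8 now [ 545.7 -266.9  159.1] -11.2 gap 91.8 F [-0.3  0.5  0.1] j [-0.46  0.38  1.72  0.    1.04  1.31]
dp [0.0005 0.0011 0.1511] tw 0.4 rows 4
dp [ 0.     0.    -0.162] tw -0.0 rows 4
dp [-0.0085 -0.2106  0.    ] tw -47.6 rows 7
dp [ 0.1178 -0.1044  0.    ] tw -47.5 rows 7
```

>>> {"name": "move_arm", "arguments": {
  "dp": [
    [0,0.001,0.04],
    [0,0.001,0.08],
    [0,0.001,0.12],
    [0,0.001,0.145],
    [0,0.001,0.151],
    [0,0.001,0.151],
    [0,0.001,0.151]
  ],
  "twist": [0.7,0.7,0.7,0.7,0.7,0.7,0.7]
}}

```text
time: 23.42
eef_pos: [546.8, -268.4, 10.2]
orientation: [[0.978, -0.208, 0.0], [-0.208, -0.978, -0.0], [0.0, 0.0, -1.0]]
wrist_force: [1.5, -0.4, -0.1]
finger_gap: 92.0
finger_force: 0.0
```

>>> {"name": "move_arm", "arguments": {
  "dp": [
    [0,0,0],
    [0,0,0],
    [0,0,0],
    [0,0,0],
    [0,0,0],
    [0,0,0],
    [0,0,0]
  ],
  "twist": [0,0,0,0,0,0,0],
  "fingers": -1
}}

```text
time: 24.0
eef_pos: [546.5, -268.5, 10.1]
orientation: [[0.978, -0.21, 0.001], [-0.21, -0.978, -0.0], [0.0, -0.0, -1.0]]
wrist_force: [-0.2, 1.6, 5.2]
finger_gap: 53.5
finger_force: 40.0
```

>>> {"name": "move_arm", "arguments": {
  "dp": [
    [0,0,-0.03],
    [0,0,-0.07],
    [0,0,-0.11],
    [0,0,-0.16],
    [0,0,-0.16],
    [0,0,-0.16],
    [0,0,-0.16]
  ],
  "twist": [0,0,0,0,0,0,0]
}}

```text
time: 24.58
eef_pos: [545.7, -268.3, 168.8]
orientation: [[0.978, -0.21, -0.001], [-0.21, -0.978, 0.0], [-0.001, -0.0, -1.0]]
wrist_force: [0.8, 0.2, -3.2]
finger_gap: 53.9
finger_force: 40.0
```

>>> {"name": "move_arm", "arguments": {
  "dp": [
    [-0.008,-0.211,0],
    [-0.008,-0.211,0],
    [-0.008,-0.211,0],
    [-0.008,-0.211,0],
    [-0.008,-0.211,0],
    [-0.008,-0.211,0],
    [-0.008,-0.211,0],
    [-0.008,-0.211,0]
  ],
  "twist": [-47.6,-47.6,-47.6,-47.6,-47.6,-47.6,-47.6,-47.6]
}}

```text
time: 25.25
eef_pos: [581.0, -59.3, 166.4]
orientation: [[0.811, 0.585, -0.005], [0.585, -0.811, 0.0], [-0.004, -0.003, -1.0]]
wrist_force: [-0.8, 0.2, -4.3]
finger_gap: 53.6
finger_force: 40.0
```

>>> {"name": "move_arm", "arguments": {
  "dp": [
    [0.118,-0.104,0],
    [0.118,-0.104,0],
    [0.118,-0.104,0],
    [0.118,-0.104,0],
    [0.118,-0.104,0],
    [0.118,-0.104,0],
    [0.118,-0.104,0],
    [0.118,-0.104,0]
  ],
  "twist": [-47.5,-47.5,-47.5,-47.5,-47.5,-47.5,-47.5,-47.5]
}}

```text
time: 25.92
eef_pos: [617.3, 92.1, 167.2]
orientation: [[0.122, 0.993, -0.004], [0.993, -0.122, -0.001], [-0.001, -0.004, -1.0]]
wrist_force: [-0.6, -0.1, -2.9]
finger_gap: 53.4
finger_force: 40.0
```

Run:
```python
from h import *
incase()
x,y=C(74,-55.5)
plan((x,y,18,83.5),(x,y,150,83.5),(421,-124,150,83.5))
```

```text
in [320.  86.] 6715 ztop 53.0 c [75. 25.] sz [104.  46.] ang 89.6
in [212.  86.] 7338 ztop 45.0 c [-17.  28.] sz [103.  49.] ang 89.4
in [142.  88.] 7368 ztop 45.0 c [-78.  28.] sz [ 49. 104.] ang 0.9
t 26.0 now [617.5  92.  167.5] 82.7 gap 53.7 F [ 0.3 -0.5 -3.4] j [ 0.15  0.4   1.68 -0.    1.07  0.27]
dp [ 0.0017 -0.0037  0.1495] tw -0.8 rows 4
dp [ 0.     0.    -0.132] tw -0.0 rows 4
dp [-0.2386 -0.1671  0.    ] tw -0.0 rows 7
```

>>> {"name": "move_arm", "arguments": {
  "dp": [
    [0.001,-0.003,0.03],
    [0.001,-0.003,0.06],
    [0.001,-0.003,0.09],
    [0.001,-0.003,0.11],
    [0.001,-0.003,0.13],
    [0.001,-0.003,0.143],
    [0.001,-0.003,0.148],
    [0.001,-0.003,0.148]
  ],
  "twist": [-0.6,-0.6,-0.6,-0.6,-0.6,-0.6,-0.6,-0.6]
}}

```text
time: 26.63
eef_pos: [614.7, 93.5, 20.1]
orientation: [[0.115, 0.993, -0.003], [0.993, -0.115, -0.0], [-0.001, -0.003, -1.0]]
wrist_force: [0.4, -0.1, -2.5]
finger_gap: 53.9
finger_force: 40.0
```

>>> {"name": "move_arm", "arguments": {
  "dp": [
    [0,0,0],
    [0,0,0],
    [0,0,0],
    [0,0,0]
  ],
  "twist": [0,0,0,0],
  "fingers": 0.4
}}

```text
time: 26.97
eef_pos: [616.7, 94.1, 22.9]
orientation: [[0.112, 0.994, 0.002], [0.994, -0.112, 0.0], [0.001, 0.002, -1.0]]
wrist_force: [-0.5, 0.4, 0.2]
finger_gap: 64.7
finger_force: 0.0
```

>>> {"name": "move_arm", "arguments": {
  "dp": [
    [0,0,-0.03],
    [0,0,-0.07],
    [0,0,-0.11],
    [0,0,-0.14],
    [0,0,-0.14],
    [0,0,-0.14]
  ],
  "twist": [0,0,0,0,0,0]
}}

```text
time: 27.47
eef_pos: [617.3, 94.2, 164.5]
orientation: [[0.112, 0.994, 0.005], [0.994, -0.112, 0.001], [0.001, 0.005, -1.0]]
wrist_force: [-0.4, 0.4, 0.2]
finger_gap: 64.6
finger_force: 0.0
```

Run:
```python
from h import *
incase();parts()
plan((421,-124,160,83.5),(421,-124,12,83.5),(421,-124,180,83.5),(*C(-79,-57),180,83.5))
```

```text
in [211.  88.] 7480 ztop 45.0 c [-17.  29.] sz [103.  49.] ang 89.8
in [320.  89.] 6784 ztop 53.0 c [75. 25.] sz [103.  46.] ang 89.4
in [140.  90.] 7554 ztop 45.0 c [-77.  28.] sz [ 48. 104.] ang 1.0
in [319. 190.] 3483 ztop 56.0 c [ 75. -57.] sz [46. 54.] ang 89.9
[328. 132.] 50 ztop 32.0 c [747. -35.] sz [10. 35.] ang 1.7
[454. 186.] 543 ztop 94.0 c [ 596. -410.] sz [22. 51.] ang 44.7
[452. 240.] 345 ztop 30.0 c [ 405. -428.] sz [91. 94.] ang 0.7
[354. 234.] 204 ztop 56.0 c [ 419. -121.] sz [47. 45.] ang 24.9
[403. 235.] 212 ztop 54.0 c [ 418. -271.] sz [45. 46.] ang 42.8
t 27.6 now [615.2  93.9 161.2] 83.6 gap 64.5 F [-1.  -0.2 -0.1] j [0.15 0.4  1.69 0.   1.05 0.26]
dp [-0.2383 -0.1685  0.0012] tw 0.1 rows 8
dp [0.    0.    0.148] tw -0.0 rows 4
dp [ 0.     0.    -0.168] tw -0.0 rows 5
dp [0.2371 0.0141 0.    ] tw -0.0 rows 6
```

>>> {"name": "move_arm", "arguments": {
  "dp": [
    [-0.238,-0.168,0],
    [-0.238,-0.168,0],
    [-0.238,-0.168,0],
    [-0.238,-0.168,0],
    [-0.238,-0.168,0],
    [-0.238,-0.168,0],
    [-0.238,-0.168,0],
    [-0.238,-0.168,0]
  ],
  "twist": [0,0,0,0,0,0,0,0],
  "fingers": 1
}}

```text
time: 28.23
eef_pos: [416.1, -126.7, 159.8]
orientation: [[0.115, 0.993, -0.006], [0.993, -0.115, 0.0], [-0.001, -0.006, -1.0]]
wrist_force: [0.4, 1.1, -0.3]
finger_gap: 91.5
finger_force: 0.0
```

>>> {"name": "move_arm", "arguments": {
  "dp": [
    [0,0,0],
    [0,0,0],
    [0,0,0]
  ],
  "twist": [0,0,0]
}}

```text
time: 28.48
eef_pos: [422.6, -123.1, 161.1]
orientation: [[0.111, 0.994, -0.001], [0.994, -0.111, 0.0], [0.0, -0.001, -1.0]]
wrist_force: [0.7, -0.2, -0.1]
finger_gap: 92.0
finger_force: 0.0
```

Run:
```python
from h import *
wparts()
plan((421,-124,12,83.5),(421,-124,180,83.5),(*C(-79,-57),180,83.5))
```

```text
w [320. 189.] 2696 ztop 51.0 c [ 420. -124.] sz [48. 48.] ang 88.8
w [335. 313.] 1167 ztop 50.0 c [ 421. -257.] sz [15. 44.] ang 82.7
w [191. 380.] 1157 ztop 79.0 c [ 263. -306.] sz [ 7. 23.] ang 46.2
w [337. 396.] 306 ztop 23.0 c [ 410. -387.] sz [12. 59.] ang 83.7
t 28.5 now [ 422.7 -122.9  161.2] 83.6 gap 91.9 F [0.  0.  1.5] j [-0.29  0.13  2.07  0.    0.95 -0.18]
dp [-0.0013 -0.0016  0.1492] tw 0.1 rows 4
dp [ 0.     0.    -0.168] tw -0.0 rows 5
dp [0.2371 0.0141 0.    ] tw -0.0 rows 6
```

>>> {"name": "move_arm", "arguments": {
  "dp": [
    [-0.001,-0.002,0.04],
    [-0.001,-0.002,0.08],
    [-0.001,-0.002,0.11],
    [-0.001,-0.002,0.135],
    [-0.001,-0.002,0.147],
    [-0.001,-0.002,0.147],
    [-0.001,-0.002,0.147]
  ],
  "twist": [0,0,0,0,0,0,0]
}}

```text
time: 29.12
eef_pos: [420.0, -123.6, 14.0]
orientation: [[0.111, 0.994, -0.002], [0.994, -0.111, 0.001], [0.0, -0.002, -1.0]]
wrist_force: [0.1, -0.3, 0.7]
finger_gap: 92.0
finger_force: 0.0
```

>>> {"name": "move_arm", "arguments": {
  "dp": [
    [0,0,0],
    [0,0,0],
    [0,0,0],
    [0,0,0],
    [0,0,0],
    [0,0,0],
    [0,0,0]
  ],
  "twist": [0,0,0,0,0,0,0],
  "fingers": -1,
  "grip_force": 25
}}

```text
time: 29.7
eef_pos: [420.2, -124.6, 14.8]
orientation: [[0.112, 0.994, 0.001], [0.994, -0.112, -0.0], [-0.0, 0.001, -1.0]]
wrist_force: [-0.1, -0.1, 2.9]
finger_gap: 47.8
finger_force: 25.6
```

>>> {"name": "move_arm", "arguments": {
  "dp": [
    [0,0,-0.03],
    [0,0,-0.07],
    [0,0,-0.11],
    [0,0,-0.15],
    [0,0,-0.165],
    [0,0,-0.165],
    [0,0,-0.165]
  ],
  "twist": [0,0,0,0,0,0,0]
}}

```text
time: 30.28
eef_pos: [420.1, -124.6, 179.8]
orientation: [[0.112, 0.994, 0.001], [0.994, -0.112, -0.0], [-0.0, 0.002, -1.0]]
wrist_force: [-0.1, -0.1, -2.2]
finger_gap: 47.4
finger_force: 25.0
```

>>> {"name": "move_arm", "arguments": {
  "dp": [
    [0.237,0.015,0],
    [0.237,0.015,0],
    [0.237,0.015,0],
    [0.237,0.015,0],
    [0.237,0.015,0],
    [0.237,0.015,0],
    [0.237,0.015,0],
    [0.237,0.015,0]
  ],
  "twist": [0,0,0,0,0,0,0,0]
}}

```text
time: 30.95
eef_pos: [460.0, 110.3, 177.1]
orientation: [[0.109, 0.994, -0.004], [0.994, -0.109, -0.001], [-0.002, -0.004, -1.0]]
wrist_force: [-0.1, -0.3, -1.4]
finger_gap: 47.5
finger_force: 25.0
```

Run:
```python
from h import *
incase()
x,y=C(-79,-57)
plan((x,y,22,83.5))
```

```text
in [327.  86.] 6811 ztop 45.0 c [-79.  28.] sz [ 49. 103.] ang 0.4
in [396.  86.] 6839 ztop 45.0 c [-17.  28.] sz [103.  48.] ang 89.6
in [501.  88.] 6634 ztop 52.0 c [74. 25.] sz [104.  47.] ang 89.1
in [490. 185.] 3575 ztop 56.0 c [ 75. -57.] sz [46. 55.] ang 89.9
t 31.0 now [459.9 109.3 177.4] 83.7 gap 47.5 F [ 0.3 -0.6 -1.6] j [ 0.23  0.16  1.98 -0.    1.    0.34]
dp [0.0009 0.0018 0.1554] tw 0.2 rows 4
```

>>> {"name": "move_arm", "arguments": {
  "dp": [
    [0,0.001,0.03],
    [0,0.001,0.06],
    [0,0.001,0.09],
    [0,0.001,0.12],
    [0,0.001,0.14],
    [0,0.001,0.15],
    [0,0.001,0.154],
    [0,0.001,0.154]
  ],
  "twist": [0,0,0,0,0,0,0,0]
}}

```text
time: 31.67
eef_pos: [461.8, 108.3, 24.9]
orientation: [[0.113, 0.994, -0.002], [0.994, -0.113, -0.001], [-0.001, -0.002, -1.0]]
wrist_force: [0.1, -1.1, -2.0]
finger_gap: 47.3
finger_force: 25.0
```

>>> {"name": "move_arm", "arguments": {
  "dp": [
    [0,0,0],
    [0,0,0],
    [0,0,0],
    [0,0,0]
  ],
  "twist": [0,0,0,0],
  "fingers": 0.25
}}

```text
time: 32.0
eef_pos: [463.3, 109.4, 26.6]
orientation: [[0.112, 0.994, 0.002], [0.994, -0.112, 0.0], [0.001, 0.002, -1.0]]
wrist_force: [-0.1, 0.0, 0.0]
finger_gap: 57.4
finger_force: 0.0
```

>>> {"name": "move_arm", "arguments": {
  "dp": [
    [0,0,-0.03],
    [0,0,-0.07],
    [0,0,-0.11],
    [0,0,-0.14],
    [0,0,-0.14],
    [0,0,-0.14]
  ],
  "twist": [0,0,0,0,0,0]
}}

```text
time: 32.5
eef_pos: [463.9, 109.6, 167.8]
orientation: [[0.112, 0.994, 0.005], [0.994, -0.112, 0.001], [0.002, 0.005, -1.0]]
wrist_force: [-0.8, 0.6, -0.4]
finger_gap: 57.1
finger_force: 0.0
```

Run:
```python
from h import *
incase();parts()
plan((440,-60,160,83.5),(420,-275,160,83.5),(420,-275,14,83.5),(420,-275,180,83.5),(440,-60,180,83.5),(*C(-3,-57),180,83.5))
```

```text
in [321.  86.] 7207 ztop 45.0 c [-79.  28.] sz [ 49. 104.] ang 0.4
in [392.  85.] 7239 ztop 45.0 c [-17.  29.] sz [104.  49.] ang 89.5
in [499.  87.] 6957 ztop 53.0 c [75. 26.] sz [104.  47.] ang 89.8
in [489. 187.] 3783 ztop 56.0 c [ 75. -57.] sz [55. 47.] ang 0.1
in [320. 190.] 2640 ztop 59.0 c [-79. -58.] sz [48. 49.] ang 2.7
[328. 132.] 52 ztop 32.0 c [748. -35.] sz [35.  8.] ang 83.8
[454. 186.] 539 ztop 93.0 c [ 597. -410.] sz [22. 51.] ang 45.0
[452. 240.] 339 ztop 29.0 c [ 405. -430.] sz [91. 91.] ang 0.7
[403. 235.] 214 ztop 56.0 c [ 418. -271.] sz [47. 42.] ang 64.2
t 32.6 now [461.9 109.2 165.1] 83.6 gap 57.7 F [ 0.2 -0.4 -0.2] j [ 0.23  0.18  2.   -0.    0.97  0.34]
dp [-0.1705 -0.0028  0.0051] tw 0.1 rows 5
dp [-0.2159  0.0045  0.    ] tw -0.0 rows 6
dp [0.    0.    0.146] tw -0.0 rows 4
dp [ 0.     0.    -0.166] tw -0.0 rows 4
dp [ 0.2159 -0.0045  0.    ] tw -0.0 rows 6
dp [0.1714 0.0785 0.    ] tw -0.0 rows 5
```

>>> {"name": "move_arm", "arguments": {
  "dp": [
    [-0.17,-0.003,0.005],
    [-0.17,-0.003,0.005],
    [-0.17,-0.003,0.005],
    [-0.17,-0.003,0.005],
    [-0.17,-0.003,0.005],
    [-0.17,-0.003,0.005]
  ],
  "twist": [0,0,0,0,0,0],
  "fingers": 1
}}

```text
time: 33.1
eef_pos: [438.9, -61.1, 159.0]
orientation: [[0.116, 0.993, -0.003], [0.993, -0.116, 0.0], [0.0, -0.003, -1.0]]
wrist_force: [-0.5, -0.1, 0.3]
finger_gap: 91.7
finger_force: 0.0
```

>>> {"name": "move_arm", "arguments": {
  "dp": [
    [-0.216,0.004,0],
    [-0.216,0.004,0],
    [-0.216,0.004,0],
    [-0.216,0.004,0],
    [-0.216,0.004,0],
    [-0.216,0.004,0],
    [-0.216,0.004,0],
    [-0.216,0.004,0]
  ],
  "twist": [0,0,0,0,0,0,0,0]
}}

```text
time: 33.77
eef_pos: [420.1, -272.9, 159.5]
orientation: [[0.113, 0.994, -0.002], [0.994, -0.113, 0.002], [0.002, -0.002, -1.0]]
wrist_force: [-0.1, -0.5, -0.6]
finger_gap: 91.8
finger_force: 0.0
```

Run:
```python
from h import *
wparts()
plan((420,-275,14,83.5))
```

```text
w [322. 191.] 2712 ztop 51.0 c [ 419. -275.] sz [48. 49.] ang 56.0
w [137. 261.] 4887 ztop 102.0 c [ 245. -310.] sz [18. 36.] ang 71.5
w [499. 285.] 595 ztop 55.0 c [ 582. -391.] sz [17.  6.] ang 30.8
w [326. 302.] 1530 ztop 25.0 c [ 407. -407.] sz [49. 94.] ang 85.6
t 33.8 now [ 420.1 -272.4  159.7] 83.6 gap 91.9 F [ 0.3 -0.9  0.2] j [-0.58  0.23  1.95  0.    0.97 -0.47]
dp [-0.0026  0.0002  0.1457] tw 0.1 rows 4
```

>>> {"name": "move_arm", "arguments": {
  "dp": [
    [-0.002,0,0.04],
    [-0.002,0,0.08],
    [-0.002,0,0.11],
    [-0.002,0,0.135],
    [-0.002,0,0.146],
    [-0.002,0,0.146],
    [-0.002,0,0.146]
  ],
  "twist": [0,0,0,0,0,0,0]
}}

```text
time: 34.4
eef_pos: [420.3, -275.3, 14.9]
orientation: [[0.111, 0.994, -0.001], [0.994, -0.111, 0.001], [0.001, -0.001, -1.0]]
wrist_force: [-0.6, 0.1, -0.1]
finger_gap: 92.0
finger_force: 0.0
```

>>> {"name": "move_arm", "arguments": {
  "dp": [
    [0,0,0],
    [0,0,0],
    [0,0,0],
    [0,0,0],
    [0,0,0],
    [0,0,0],
    [0,0,0]
  ],
  "twist": [0,0,0,0,0,0,0],
  "fingers": -1
}}

```text
time: 34.98
eef_pos: [419.9, -276.5, 14.7]
orientation: [[0.112, 0.994, 0.0], [0.994, -0.112, -0.0], [-0.0, 0.0, -1.0]]
wrist_force: [2.1, -0.3, 5.0]
finger_gap: 47.4
finger_force: 25.6
```

>>> {"name": "move_arm", "arguments": {
  "dp": [
    [0,0,-0.03],
    [0,0,-0.07],
    [0,0,-0.11],
    [0,0,-0.15],
    [0,0,-0.165],
    [0,0,-0.165],
    [0,0,-0.165]
  ],
  "twist": [0,0,0,0,0,0,0]
}}

```text
time: 35.57
eef_pos: [420.1, -276.6, 180.0]
orientation: [[0.112, 0.994, 0.001], [0.994, -0.112, -0.001], [-0.001, 0.001, -1.0]]
wrist_force: [-0.2, 0.3, -2.8]
finger_gap: 47.5
finger_force: 25.0
```

>>> {"name": "move_arm", "arguments": {
  "dp": [
    [0.216,-0.004,0],
    [0.216,-0.004,0],
    [0.216,-0.004,0],
    [0.216,-0.004,0],
    [0.216,-0.004,0],
    [0.216,-0.004,0],
    [0.216,-0.004,0]
  ],
  "twist": [0,0,0,0,0,0,0]
}}

```text
time: 36.15
eef_pos: [438.9, -58.9, 177.7]
orientation: [[0.108, 0.994, -0.004], [0.994, -0.108, 0.001], [0.0, -0.004, -1.0]]
wrist_force: [0.5, -0.5, -2.1]
finger_gap: 47.4
finger_force: 25.0
```

>>> {"name": "move_arm", "arguments": {
  "dp": [
    [0.171,0.079,0],
    [0.171,0.079,0],
    [0.171,0.079,0],
    [0.171,0.079,0],
    [0.171,0.079,0],
    [0.171,0.079,0],
    [0.171,0.079,0],
    [0.171,0.079,0]
  ],
  "twist": [0,0,0,0,0,0,0,0]
}}

```text
time: 36.82
eef_pos: [536.8, 98.1, 178.2]
orientation: [[0.113, 0.994, -0.003], [0.994, -0.113, -0.001], [-0.001, -0.003, -1.0]]
wrist_force: [-0.5, -1.0, -1.3]
finger_gap: 47.8
finger_force: 25.0
```

Run:
```python
from h import *
incase()
x,y=C(-3,-57)
plan((x,y,25,83.5))
```

```text
in [238.  82.] 6871 ztop 45.0 c [-78.  28.] sz [ 49. 103.] ang 0.5
in [307.  81.] 6790 ztop 45.0 c [-18.  28.] sz [104.  48.] ang 89.7
in [413.  82.] 6404 ztop 53.0 c [75. 25.] sz [ 47. 103.] ang 0.3
in [408. 181.] 3359 ztop 56.0 c [ 75. -57.] sz [55. 46.] ang 0.1
in [241. 183.] 2562 ztop 59.0 c [-78. -58.] sz [49. 47.] ang 43.0
t 36.9 now [536.8  97.9 178.5] 83.5 gap 47.7 F [-0.9 -0.3 -2.2] j [ 0.18  0.27  1.84 -0.    1.04  0.29]
dp [3.500e-03 1.000e-04 1.535e-01] tw -0.0 rows 4
```

>>> {"name": "move_arm", "arguments": {
  "dp": [
    [0.004,0,0.03],
    [0.004,0,0.06],
    [0.004,0,0.09],
    [0.004,0,0.12],
    [0.004,0,0.14],
    [0.004,0,0.15],
    [0.004,0,0.154],
    [0.004,0,0.154]
  ],
  "twist": [0,0,0,0,0,0,0,0]
}}

```text
time: 37.53
eef_pos: [538.0, 102.8, 25.3]
orientation: [[0.113, 0.994, -0.001], [0.994, -0.113, -0.0], [-0.0, -0.001, -1.0]]
wrist_force: [0.4, 0.1, -0.2]
finger_gap: 47.5
finger_force: 25.0
```

>>> {"name": "move_arm", "arguments": {
  "dp": [
    [0,0,0],
    [0,0,0],
    [0,0,0],
    [0,0,0]
  ],
  "twist": [0,0,0,0],
  "fingers": 0.25
}}

```text
time: 37.87
eef_pos: [539.1, 103.8, 26.7]
orientation: [[0.112, 0.994, 0.002], [0.994, -0.112, 0.0], [0.001, 0.002, -1.0]]
wrist_force: [0.7, 0.1, 0.8]
finger_gap: 57.3
finger_force: 0.0
```

>>> {"name": "move_arm", "arguments": {
  "dp": [
    [0,0,-0.03],
    [0,0,-0.07],
    [0,0,-0.11],
    [0,0,-0.14],
    [0,0,-0.14],
    [0,0,-0.14],
    [0,0,-0.14]
  ],
  "twist": [0,0,0,0,0,0,0]
}}

```text
time: 38.45
eef_pos: [538.0, 103.7, 165.5]
orientation: [[0.112, 0.994, 0.0], [0.994, -0.112, -0.0], [0.0, 0.0, -1.0]]
wrist_force: [-0.3, -0.7, 0.5]
finger_gap: 57.2
finger_force: 0.0
```

Run:
```python
from h import *
incase();parts()
plan()
```

```text
in [234.  88.] 7400 ztop 45.0 c [-78.  28.] sz [ 49. 104.] ang 0.9
in [305.  88.] 7246 ztop 45.0 c [-18.  29.] sz [103.  48.] ang 89.7
in [415.  89.] 6914 ztop 53.0 c [75. 25.] sz [104.  47.] ang 89.3
in [323. 189.] 2691 ztop 59.0 c [ -3. -54.] sz [48. 49.] ang 1.3
in [237. 193.] 2779 ztop 59.0 c [-78. -58.] sz [48. 48.] ang 42.5
in [410. 190.] 3617 ztop 56.0 c [ 75. -57.] sz [55. 46.] ang 0.3
[328. 132.] 51 ztop 32.0 c [746. -35.] sz [13. 35.] ang 0.4
[454. 186.] 541 ztop 94.0 c [ 597. -410.] sz [22. 50.] ang 45.2
[452. 240.] 340 ztop 29.0 c [ 405. -428.] sz [91. 94.] ang 0.6
t 38.5 now [537.3 103.6 164.3] 83.6 gap 57.8 F [-0.8 -0.8  0.8] j [ 0.19  0.29  1.85 -0.    1.01  0.3 ]
```

All six parts are in, and the tallest top is at 59 mm. Next I reach over and behind the lid.

>>> {"name": "move_arm", "arguments": {
  "dp": [
    [0,0.003,-0.04],
    [0,0.003,-0.08],
    [0,0.003,-0.12],
    [0,0.003,-0.145],
    [0,0.003,-0.145],
    [0,0.003,-0.145]
  ],
  "twist": [0,0,0,0,0,0],
  "fingers": -1
}}

```text
time: 39.05
eef_pos: [541.7, 103.4, 310.6]
orientation: [[0.112, 0.994, 0.001], [0.994, -0.112, 0.0], [0.0, 0.001, -1.0]]
wrist_force: [-0.1, -1.4, 0.1]
finger_gap: 19.7
finger_force: 0.0
```

>>> {"name": "move_arm", "arguments": {
  "dp": [
    [0.219,0,0],
    [0.219,0,0],
    [0.219,0,0],
    [0.219,0,0],
    [0.219,0,0],
    [0.219,0,0],
    [0.219,0,0],
    [0.219,0,0]
  ],
  "twist": [0,0,0,0,0,0,0,0]
}}

```text
time: 39.72
eef_pos: [564.9, 320.5, 307.8]
orientation: [[0.111, 0.994, -0.004], [0.994, -0.111, -0.003], [-0.003, -0.003, -1.0]]
wrist_force: [-0.7, -0.8, 0.8]
finger_gap: 0.6
finger_force: 0.0
```

Run:
```python
from h import *
plan((*C(0,167),235,83.5))
p,d,s=shot('top','t1'); P=cloud('top',d)
q=P[170:200,195:240].reshape(-1,3); print(q[(q[:,2]>60)&(q[:,2]<280)].round()[::20])
p,d,s=shot('scene','s1')
```

```text
t 39.7 now [564.9 320.5 307.8] 83.6 gap 0.6 F [-0.7 -0.8  0.8] j [ 0.51  0.33  1.47 -0.    1.35  0.63]
dp [0.0032 0.0005 0.0728] tw 0.1 rows 2
[[577. 296. 268.]
 [597. 265. 152.]
 [578. 285. 243.]
 [603. 253. 102.]
 [584. 277. 193.]
 [606. 240.  71.]
 [587. 268. 163.]
 [567. 289. 262.]
 [589. 260. 130.]
 [570. 280. 229.]
 [596. 249.  75.]
 [574. 272. 185.]
 [558. 293. 267.]
 [579. 264. 141.]
 [559. 285. 244.]
 [581. 255. 104.]
 [563. 280. 201.]
 [584. 243.  68.]
 [566. 270. 166.]
 [548. 291. 262.]
 [568. 263. 128.]
 [551. 283. 224.]
 [572. 253.  83.]
 [555. 273. 179.]
 [541. 290. 254.]
 [561. 261. 118.]
 [547. 279. 192.]
 [566. 243.  65.]
 [553. 264. 133.]
 [540. 282. 200.]
 [559. 249.  69.]
 [547. 267. 134.]
 [534. 281. 203.]
 [553. 248.  71.]
 [542. 265. 126.]
 [532. 276. 174.]
 [524. 287. 215.]
 [541. 254.  87.]
 [534. 266. 120.]
 [524. 274. 169.]
 [517. 284. 201.]
 [534. 250.  74.]
 [529. 260.  85.]
 [521. 267. 127.]
 [516. 273. 145.]
 [510. 277. 165.]]
```

View pics/s1.png

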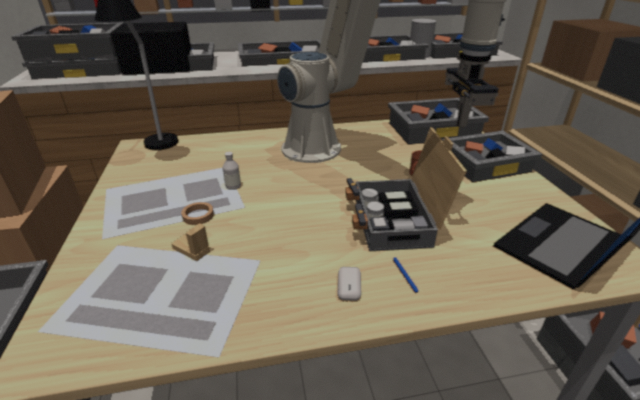

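The scene view shows the parts inside the case at around (390,207), the lid open, and the gripper behind it at (470,85). I lower the gripper and push.

>>> {"name": "move_arm", "arguments": {
  "dp": [
    [0.009,0,0],
    [0.009,0,0.02],
    [0.009,0,0.04],
    [0.009,0,0.06],
    [0.009,0,0.074],
    [0.009,0,0.074],
    [0.009,0,0.074]
  ],
  "twist": [0,0,0,0,0,0,0]
}}

```text
time: 40.4
eef_pos: [566.8, 329.1, 236.4]
orientation: [[0.113, 0.994, -0.001], [0.994, -0.113, -0.001], [-0.001, -0.001, -1.0]]
wrist_force: [-0.5, 0.3, 1.0]
finger_gap: 0.5
finger_force: 0.0
```

>>> {"name": "move_arm", "arguments": {
  "dp": [
    [-0.016,0,0],
    [-0.033,0,-0.003],
    [-0.048,0,-0.008],
    [-0.062,0,-0.012],
    [-0.074,0,-0.012],
    [-0.087,0,-0.012],
    [-0.1,0,-0.011],
    [-0.112,0,-0.01]
  ],
  "twist": [0,0,0,0,0,0,0,0]
}}

```text
time: 41.07
eef_pos: [554.2, 217.2, 246.6]
orientation: [[0.112, 0.994, 0.0], [0.994, -0.112, 0.0], [0.0, 0.0, -1.0]]
wrist_force: [0.5, 2.7, -2.0]
finger_gap: 0.3
finger_force: 1.2
```

Run:
```python
from h import *
plan((*C(0,61),245,83.5))
```

```text
t 41.1 now [554.2 217.2 246.6] 83.5 gap 0.3 F [ 0.5  2.7 -2. ] j [ 0.37  0.28  1.67 -0.    1.2   0.48]
dp [ 0.001  -0.0006  0.0016] tw 0.0 rows 1
```

Contact force is 2.7 N and the position is as planned, so I continue along the arc.

>>> {"name": "move_arm", "arguments": {
  "dp": [
    [-0.013,0,0.004],
    [-0.026,0,0.008],
    [-0.039,0,0.013],
    [-0.051,0,0.02],
    [-0.063,0,0.027],
    [-0.074,0,0.036],
    [-0.084,0,0.045],
    [-0.094,0,0.055]
  ],
  "twist": [0,0,0,0,0,0,0,0]
}}

```text
time: 41.73
eef_pos: [543.6, 124.0, 190.7]
orientation: [[0.112, 0.994, -0.0], [0.994, -0.112, -0.0], [-0.0, -0.0, -1.0]]
wrist_force: [0.4, 1.0, 1.3]
finger_gap: 0.6
finger_force: 0.9
```

>>> {"name": "move_arm", "arguments": {
  "dp": [
    [-0.009,0,0.011],
    [-0.018,0,0.022],
    [-0.025,0,0.034],
    [-0.031,0,0.046],
    [-0.035,0,0.055],
    [-0.038,0,0.063],
    [-0.041,0,0.072],
    [-0.044,0,0.08]
  ],
  "twist": [0,0,0,0,0,0,0,0]
}}

```text
time: 42.4
eef_pos: [538.6, 81.4, 110.6]
orientation: [[0.112, 0.994, -0.0], [0.994, -0.112, 0.0], [0.0, -0.0, -1.0]]
wrist_force: [-0.1, 1.7, 0.8]
finger_gap: 0.4
finger_force: 0.7
```

>>> {"name": "move_arm", "arguments": {
  "dp": [
    [-0.002,0,0.01],
    [-0.003,0,0.019],
    [-0.004,0,0.026],
    [-0.005,0,0.031],
    [-0.005,0,0.035],
    [-0.005,0,0.037],
    [-0.005,0,0.038],
    [-0.005,0,0.038]
  ],
  "twist": [0,0,0,0,0,0,0,0]
}}

```text
time: 43.07
eef_pos: [538.2, 76.5, 74.3]
orientation: [[0.112, 0.994, -0.0], [0.994, -0.112, -0.0], [-0.0, -0.0, -1.0]]
wrist_force: [-3.1, -0.9, 9.2]
finger_gap: 0.2
finger_force: 4.5
```

Run:
```python
from h import *
plan((*C(0,-82),73,83.5),(*C(0,-82),160,83.5))
```

```text
t 43.1 now [538.2  76.5  74.3] 83.6 gap 0.2 F [-3.1 -0.9  9.2] j [ 0.14  0.41  1.92 -0.    0.81  0.25]
dp [-0.0003 -0.0006  0.0013] tw 0.1 rows 1
dp [ 0.     0.    -0.087] tw -0.0 rows 3
```

The lid is down: the tip is at z = 74.3 and pressing with 9 N. Now I lift and move over the right turnbutton.

Run:
```python
from h import *
plan((538,76.5,160,83.5),(575,57,160,38.5),(608.3,37,160,-6.5))
```

```text
t 43.1 now [538.2  76.5  74.3] 83.6 gap 0.2 F [-3.1 -0.9  9.2] j [ 0.14  0.41  1.92 -0.    0.81  0.25]
dp [-0.     -0.0002 -0.0857] tw 0.1 rows 3
dp [-0.0152  0.039   0.    ] tw 45.0 rows 7
dp [0.0136 0.0364 0.    ] tw 45.0 rows 7
```

>>> {"name": "move_arm", "arguments": {
  "dp": [
    [0,0,-0.015],
    [0,0,-0.04],
    [0,0,-0.07],
    [0,0,-0.088],
    [0,0,-0.088]
  ],
  "twist": [0,0,0,0,0]
}}

```text
time: 43.48
eef_pos: [540.8, 77.1, 165.7]
orientation: [[0.112, 0.994, 0.007], [0.994, -0.112, 0.001], [0.002, 0.006, -1.0]]
wrist_force: [0.4, 0.5, -0.1]
finger_gap: 0.6
finger_force: 0.0
```

>>> {"name": "move_arm", "arguments": {
  "dp": [
    [-0.015,0.039,0],
    [-0.015,0.039,0],
    [-0.015,0.039,0],
    [-0.015,0.039,0],
    [-0.015,0.039,0],
    [-0.015,0.039,0],
    [-0.015,0.039,0],
    [-0.015,0.039,0]
  ],
  "twist": [45,45,45,45,45,45,45,45],
  "fingers": -0.05,
  "grip_force": 10
}}

```text
time: 44.15
eef_pos: [574.9, 57.3, 160.6]
orientation: [[0.783, 0.622, -0.001], [0.622, -0.783, -0.0], [-0.001, -0.001, -1.0]]
wrist_force: [1.5, 0.0, -0.7]
finger_gap: 43.7
finger_force: 0.0
```

>>> {"name": "move_arm", "arguments": {
  "dp": [
    [0.014,0.036,0],
    [0.014,0.036,0],
    [0.014,0.036,0],
    [0.014,0.036,0],
    [0.014,0.036,0],
    [0.014,0.036,0],
    [0.014,0.036,0],
    [0.014,0.036,0]
  ],
  "twist": [45,45,45,45,45,45,45,45]
}}

```text
time: 44.82
eef_pos: [608.4, 37.9, 160.9]
orientation: [[0.994, -0.112, -0.001], [-0.112, -0.994, 0.0], [-0.001, 0.0, -1.0]]
wrist_force: [-0.1, 0.5, -0.7]
finger_gap: 43.7
finger_force: 0.0
```

Run:
```python
from h import *
wparts(82,110,fn='w3')
P,d,s=wparts(68,80)
e=np.array([C(1,0),C(0,1)])-np.array(C(0,0)); Q=(P[...,:2]-np.array(C(0,0)))@e.T
k=(abs(P[...,2]-74)<8)&(d>0)&(abs(Q[...,0])<130)&(abs(Q[...,1])<85); q=np.c_[Q[k],P[...,2][k]]
c=np.linalg.lstsq(np.c_[q[:,:2],np.ones(len(q))],q[:,2],rcond=None)[0]; print('lid plane',c,len(q),'at y-90',c[2]-90*c[1])
x,y=C(75,-112);print(x,y,C(-75,-112))
plan((608.3,37,80,-6.5))
```

```text
w [324. 203.] 2755 ztop 93.0 c [608.  36.] sz [18. 90.] ang 83.1
w [326. 380.] 802 ztop 94.0 c [445.  53.] sz [49. 18.] ang 3.4
w [189. 205.] 39397 ztop 75.0 c [592. 145.] sz [215. 182.] ang 83.4
w [343. 199.] 617 ztop 75.0 c [606.  21.] sz [11. 36.] ang 84.5
w [276. 380.] 2218 ztop 75.0 c [431. 101.] sz [68. 50.] ang 83.4
lid plane [-3.82678318e-04 -3.67561939e-04  7.37828474e+01] 33109 at y-90 73.81592793821291
608.6391292337385 37.929711131629176 (np.float64(459.6033508822503), np.float64(54.910193196815214))
t 44.9 now [608.5  37.9 161.1] -6.3 gap 43.7 F [-0.3 -0.5  0.8] j [0.06 0.38 1.72 0.   1.04 1.74]
dp [-0.0001  0.0009  0.0811] tw 0.2 rows 2
```

View pics/w3.png

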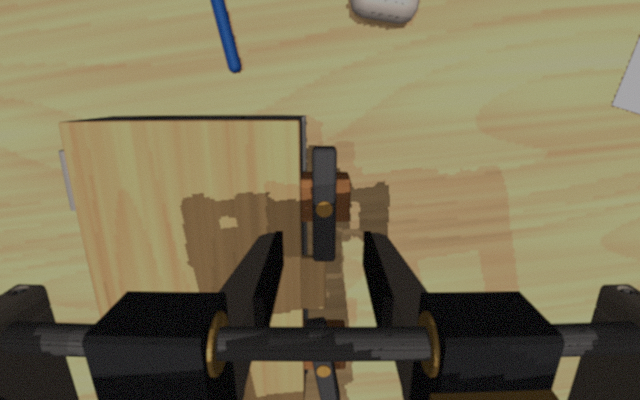

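The right bar is centred at (324,203) px, about (608, 36) in the world, and the lid plane is flat at 73.8 mm. I grip the bar at its pivot and turn it.

>>> {"name": "move_arm", "arguments": {
  "dp": [
    [0,0.001,0.03],
    [0,0.001,0.055],
    [0,0.001,0.072],
    [0,0.001,0.08],
    [0,0.001,0.08],
    [0,0.001,0.08]
  ],
  "twist": [0,0,0,0,0,0]
}}

```text
time: 45.42
eef_pos: [608.8, 36.9, 81.8]
orientation: [[0.994, -0.111, -0.0], [-0.111, -0.994, 0.0], [-0.0, 0.0, -1.0]]
wrist_force: [0.6, -0.1, 0.1]
finger_gap: 43.7
finger_force: 0.0
```

>>> {"name": "move_arm", "arguments": {
  "dp": [
    [0,0,0],
    [0,0,0],
    [0,0,0],
    [0,0,0],
    [0,0,0],
    [0,0,0]
  ],
  "twist": [0,0,0,0,0,0],
  "fingers": -1
}}

```text
time: 45.92
eef_pos: [609.1, 37.0, 82.4]
orientation: [[0.994, -0.112, 0.001], [-0.112, -0.994, 0.0], [0.001, -0.0, -1.0]]
wrist_force: [-1.0, 1.7, 5.8]
finger_gap: 17.9
finger_force: 10.0
```

Run:
```python
from h import *
plan()
```

```text
t 45.9 now [609.1  37.   82.4] -6.4 gap 17.9 F [-1.   1.7  5.8] j [0.06 0.48 1.77 0.   0.89 1.74]
```

Both pads are on the bar, with a gap of 17.9 mm. Turning 90° anticlockwise.

>>> {"name": "move_arm", "arguments": {
  "dp": [
    [0,0,0],
    [0,0,0],
    [0,0,0],
    [0,0,0],
    [0,0,0],
    [0,0,0],
    [0,0,0],
    [0,0,0]
  ],
  "twist": [-6,-12,-18,-24,-30,-36,-42,-45]
}}

```text
time: 46.58
eef_pos: [608.9, 37.8, 82.3]
orientation: [[0.779, 0.628, 0.001], [0.628, -0.779, 0.001], [0.001, -0.001, -1.0]]
wrist_force: [-2.2, 4.8, 7.1]
finger_gap: 18.0
finger_force: 10.0
```

>>> {"name": "move_arm", "arguments": {
  "dp": [
    [0,0,0],
    [0,0,0],
    [0,0,0],
    [0,0,0],
    [0,0,0],
    [0,0,0],
    [0,0,0],
    [0,0,0]
  ],
  "twist": [-6,-12,-18,-24,-30,-36,-42,-45]
}}

```text
time: 47.25
eef_pos: [608.1, 38.1, 82.3]
orientation: [[0.107, 0.994, -0.001], [0.994, -0.107, 0.002], [0.002, -0.001, -1.0]]
wrist_force: [-4.2, 6.3, 8.9]
finger_gap: 17.9
finger_force: 10.0
```

>>> {"name": "move_arm", "arguments": {
  "dp": [
    [0,0,0],
    [0,0,0],
    [0,0,0],
    [0,0,0]
  ],
  "twist": [0,0,0,0],
  "fingers": -0.05
}}

```text
time: 47.58
eef_pos: [608.6, 36.6, 81.4]
orientation: [[0.113, 0.994, -0.0], [0.994, -0.113, -0.0], [-0.0, -0.0, -1.0]]
wrist_force: [-0.3, 0.1, 0.1]
finger_gap: 42.5
finger_force: 0.0
```

>>> {"name": "move_arm", "arguments": {
  "dp": [
    [0,0,-0.03],
    [0,0,-0.06],
    [0,0,-0.08],
    [0,0,-0.08],
    [0,0,-0.08]
  ],
  "twist": [0,0,0,0,0]
}}

```text
time: 48.0
eef_pos: [609.4, 36.7, 162.5]
orientation: [[0.113, 0.994, 0.002], [0.994, -0.113, 0.0], [0.0, 0.002, -1.0]]
wrist_force: [-0.0, 0.0, -1.4]
finger_gap: 43.6
finger_force: 0.0
```

Run:
```python
from h import *
wparts(82,110)
plan((535,46,160,40),(459.8,53.5,160,0))
```

```text
w [320. 201.] 2728 ztop 94.0 c [608.  37.] sz [89. 18.] ang 83.7
w [128. 204.] 2744 ztop 94.0 c [459.  54.] sz [90. 18.] ang 2.9
t 48.0 now [608.4  36.7 161.2] 83.5 gap 43.8 F [-0.  -0.2 -0.3] j [ 0.06  0.38  1.72 -0.    1.04  0.17]
dp [ 0.001  -0.074   0.0012] tw 43.5 rows 7
dp [-0.0528 -0.0541  0.    ] tw 40 rows 6
```

The right button sits at 1.57 rad. The left bar is at 2.9° in the world, centred at (459, 54).

>>> {"name": "move_arm", "arguments": {
  "dp": [
    [0.001,-0.074,0],
    [0.001,-0.074,0],
    [0.001,-0.074,0],
    [0.001,-0.074,0],
    [0.001,-0.074,0],
    [0.001,-0.074,0],
    [0.001,-0.074,0],
    [0.001,-0.074,0]
  ],
  "twist": [43.5,43.5,43.5,43.5,43.5,43.5,43.5,43.5]
}}

```text
time: 48.72
eef_pos: [534.4, 46.0, 160.3]
orientation: [[0.763, 0.646, -0.002], [0.646, -0.763, -0.0], [-0.002, -0.001, -1.0]]
wrist_force: [-0.0, -0.2, -0.9]
finger_gap: 43.4
finger_force: 0.0
```

>>> {"name": "move_arm", "arguments": {
  "dp": [
    [-0.053,-0.054,0],
    [-0.053,-0.054,0],
    [-0.053,-0.054,0],
    [-0.053,-0.054,0],
    [-0.053,-0.054,0],
    [-0.053,-0.054,0],
    [-0.053,-0.054,0],
    [-0.053,-0.054,0]
  ],
  "twist": [37,37,37,37,37,37,37,37]
}}

```text
time: 49.38
eef_pos: [459.8, 53.3, 161.2]
orientation: [[0.998, 0.059, -0.001], [0.059, -0.998, -0.0], [-0.001, 0.0, -1.0]]
wrist_force: [-0.1, -0.2, 0.7]
finger_gap: 44.0
finger_force: 0.0
```

Run:
```python
from h import *
wparts(82,110)
plan((459.3,53.8,81,3))
```

```text
w [393.   6.] 1043 ztop 93.0 c [597.  23.] sz [ 9. 62.] ang 2.6
w [321. 203.] 2761 ztop 94.0 c [459.  54.] sz [89. 18.] ang 2.8
t 49.4 now [459.8  53.3 161.3] 3.3 gap 43.3 F [-0.6  0.2 -0.5] j [ 0.11  0.17  2.02 -0.    0.95  1.62]
dp [-0.0005 -0.0005  0.0803] tw 0.3 rows 2
```

>>> {"name": "move_arm", "arguments": {
  "dp": [
    [0,0,0.03],
    [0,0,0.055],
    [0,0,0.072],
    [0,0,0.08],
    [0,0,0.08],
    [0,0,0.08]
  ],
  "twist": [0,0,0,0,0,0]
}}

```text
time: 49.93
eef_pos: [460.0, 53.3, 81.7]
orientation: [[0.999, 0.055, -0.001], [0.055, -0.999, -0.0], [-0.001, 0.0, -1.0]]
wrist_force: [-0.0, -0.7, -0.8]
finger_gap: 43.4
finger_force: 0.0
```

>>> {"name": "move_arm", "arguments": {
  "dp": [
    [0,0,0],
    [0,0,0],
    [0,0,0],
    [0,0,0],
    [0,0,0],
    [0,0,0]
  ],
  "twist": [0,0,0,0,0,0],
  "fingers": -1
}}

```text
time: 50.43
eef_pos: [460.4, 54.5, 82.3]
orientation: [[0.999, 0.052, 0.001], [0.052, -0.999, 0.002], [0.001, -0.002, -1.0]]
wrist_force: [-0.9, 7.5, 4.0]
finger_gap: 18.1
finger_force: 10.0
```

>>> {"name": "move_arm", "arguments": {
  "dp": [
    [0,0,0],
    [0,0,0],
    [0,0,0],
    [0,0,0],
    [0,0,0],
    [0,0,0],
    [0,0,0],
    [0,0,0]
  ],
  "twist": [-6,-12,-18,-24,-30,-36,-40,-40]
}}

```text
time: 51.1
eef_pos: [460.0, 55.2, 82.3]
orientation: [[0.729, 0.685, 0.0], [0.685, -0.729, 0.003], [0.002, -0.002, -1.0]]
wrist_force: [-2.5, 13.0, 5.1]
finger_gap: 17.7
finger_force: 10.0
```

>>> {"name": "move_arm", "arguments": {
  "dp": [
    [0,0,0],
    [0,0,0],
    [0,0,0],
    [0,0,0],
    [0,0,0],
    [0,0,0],
    [0,0,0],
    [0,0,0]
  ],
  "twist": [-6,-12,-18,-24,-30,-36,-40,-40]
}}

```text
time: 51.77
eef_pos: [459.2, 55.5, 82.3]
orientation: [[0.118, 0.993, -0.001], [0.993, -0.118, 0.004], [0.003, -0.002, -1.0]]
wrist_force: [-6.0, 14.6, 7.7]
finger_gap: 17.9
finger_force: 10.0
```

>>> {"name": "move_arm", "arguments": {
  "dp": [
    [0,0,0],
    [0,0,0],
    [0,0,0],
    [0,0,0]
  ],
  "twist": [0,0,0,0],
  "fingers": -0.05
}}

```text
time: 52.1
eef_pos: [460.1, 53.2, 81.7]
orientation: [[0.121, 0.993, 0.0], [0.993, -0.121, -0.0], [-0.0, 0.0, -1.0]]
wrist_force: [-0.0, -0.1, 0.6]
finger_gap: 42.0
finger_force: 0.0
```

>>> {"name": "move_arm", "arguments": {
  "dp": [
    [0,0,-0.03],
    [0,0,-0.06],
    [0,0,-0.1],
    [0,0,-0.12],
    [0,0,-0.12],
    [0,0,-0.12],
    [0,0,-0.12]
  ],
  "twist": [0,0,0,0,0,0,0]
}}

```text
time: 52.68
eef_pos: [459.2, 53.1, 200.7]
orientation: [[0.121, 0.993, -0.001], [0.993, -0.121, -0.0], [-0.0, -0.001, -1.0]]
wrist_force: [-0.4, 0.7, -0.1]
finger_gap: 43.8
finger_force: 0.0
```

Run:
```python
from h import *
P,d,s=wparts(82,110,fn='w4')
e=np.array([C(1,0),C(0,1)])-np.array(C(0,0)); Q=(P[...,:2]-np.array(C(0,0)))@e.T
k=(abs(P[...,2]-74)<8)&(d>0)&(abs(Q[...,0])<130)&(abs(Q[...,1])<85); q=np.c_[Q[k],P[...,2][k]]
c=np.linalg.lstsq(np.c_[q[:,:2],np.ones(len(q))],q[:,2],rcond=None)[0]; print('lid plane',c,len(q))
plan()
```

```text
w [322. 187.] 2096 ztop 94.0 c [458.  54.] sz [89. 18.] ang 83.6
w [493. 186.] 2356 ztop 93.0 c [607.  37.] sz [89. 19.] ang 84.0
lid plane [-2.89437366e-04 -3.83074663e-04  7.36686984e+01] 46577
t 52.7 now [458.9  53.1 200.2] 83.1 gap 43.8 F [-0.   0.2 -0.2] j [ 0.11  0.11  1.98 -0.    1.05  0.23]
```

View pics/w4.png

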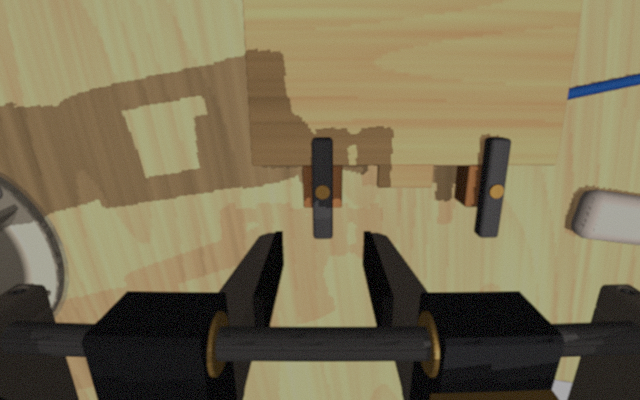

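Both bars, at (322,187) and (493,186), lie square across the lid edge. The lid is flat and the gripper is clear, so I hand in.

```bash
python3 -c "
from rig import ctrl
print(ctrl.hand_in())"
```

```text
the job is handed in; nothing more can be done
None
```

I packed all six parts in the case, shut the lid flat and turned both turnbuttons square across it (about 1.57 rad), then handed the job in; no verdict came back.

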